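# Set a filtration manifold for the one crucible in use

### The arm

A 6-joint arm with a two-finger parallel gripper is mounted at the origin on a cart in front of the work surface, level with it; the furniture and walls round the work are solid. World frame = base frame: x ahead of the robot, y to its left, z up, the work surface at z = 0. Lengths are in m, angles in rad, forces in N, time in s.
With the tool pointing down it reaches from about 0.2 to 0.875 m from the base axis. Payload 3.4 kg.
Tool frame: the origin (TCP) lies between the finger pads; the fingertips stand 19 mm ahead of it and the grasp point (between the pads) is the TCP; z points along the fingers, x is the direction in which the jaws open and shut, and the axes are right-handed (so a half turn about z gives the same grasp; the last joint's range is limited). The gripper opens to 94 mm and grips with 3 to 60 N. Pads are 16 mm wide; open, the fingers measure 119 mm over their backs; the gripper's body (75 mm by 177 mm) begins 78 mm behind the grasp point.
Start: joints at [-1.449, 0.276, 1.505, -0, 1.361, -0.121], TCP at [0.138, -0.558, 0.224] pointing down, gripper open.
Joint ranges: [-2.89, 2.89], [-0.75, 2.08], [0.22, 2.7], [-1.18, 4.32], [0.11, 2.71], [-2.7, 2.7]. Speed limits (rad/s): [2.57, 2.57, 3.14, 3.14, 3.14, 3.14].

### API

Orientations are given as [roll, pitch, yaw] about the fixed x, y, z axes, in that order (R = Rz(yaw) Ry(pitch) Rx(roll)).
In Python, from cell import telemetry, vision, hand_in gives the robot as it stands. The module is installed in compiled form; this text tells all that it offers.
- The arm moves only by the tool servo_tool, never from a script. Its argument "rows" is a list of rows, each an object of numbers: "dx", "dy", "dz": the shift along the tool's x, y, z in mm; "ax", "ay", "az": the turn, a rotation vector about the tool's x, y, z in degrees; "fingers": the closure, from 0 (fully open) to 1 (shut). In form: [{"dx": .., "dy": .., "dz": .., "ax": .., "ay": .., "az": .., "fingers": ..}, ...]. A call has 1 to 20 rows; each row shifts and turns the pose as measured when the row begins, along the tool's axes as they then stand; what a row does not reach is not made up. A row lasts 1/8 s, in which the tool goes at most 62.5 mm and 10.7 degrees, less where a joint would pass 70% of its speed; a pose out of reach is approached as far as the arm can. A call with a gripper value outside its range is refused whole. The fingers move at their own pace and stop on an object; "force" is the grip in N (left out, the last holds). Time passes only in rows, so rows that do not move let the fingers close. It gives the time, the measured TCP pose, the force and the opening at its end, in the units of the state.
- telemetry.state(): the state, without advancing time (a new reading comes with each control period).
- vision.grab_frame(name): name is "scene" or "top" or "wrist"; returns a dict with "pixels" (384x512x3 uint8, blue, green, red), "z_map" (384x512 float32, m along the optical axis (not along the pixel's ray), 0 where there is no reading), "intrinsics" (3x3 intrinsics, pixels), "pose" (4x4, takes a point from camera to world coordinates). Camera axes: x right, y down, z forward; pixel columns grow to the right and rows downward; lengths in m; the calibration is good to about 2 mm. The wrist camera is an equidistant fisheye: a pixel r from the principal point sees the ray r / f radians off the axis. A picture is of the moment at which its call begins.
- hand_in(): hands the job in, once; it reports no verdict.
The state is a dict: "time_s": time; "qpos": joint angles; "dq": joint speeds; "joint_efforts": joint torques, N m; "eef_pos": TCP position; "ee_rot": TCP orientation; "ft_force": force on the tool from outside, world axes, zero at the start; "ft_torque": the same for the moment, N m; "opening": finger opening in m.
Only numpy, scipy, OpenCV 4.12 (cv2) and the standard library are available. Lean on these libraries where they do the work, as an engineer would, in place of code of your own. Each camera call takes 0.05 s, during which the arm holds its last target.

### The job

Get the three-place filtration manifold ready for the vacuum pump: set the valve of the place that carries the white crucible to half open (45 degrees, the long black mark), and shut the valves of the two places without a crucible until you feel them seat snugly, so that they bleed no vacuum; their soft seats are worn and meet a little before or past the red mark, and forcing them on ruins them. Leave the crucible and the filter plates sitting where they are, and do not knock the bottles and jars about.

Things in the scene. Friction and masses are not known exactly. Their poses are not given: they have to be found in the camera images.
- manifold: Fixed steel vacuum manifold, three places in a row on a tube (38 mm thick, 270 mm long, axis 60 mm up; hose barb at its left end, round gauge 128 mm high at its right). Origin on the table under the middle place; x to its back, y along the tube to the left, z up. Places at y = 92, 0, -92 mm. In front of each, a quarter-turn valve with a white index plate and blue lever.
- crucible: White porcelain filter crucible, a cup 83 mm wide at the rim, 56 mm at the foot, 58 mm high, standing loose in the recess of one of the three places. Origin at the centre of its underside (154 mm above the table), z up.
- frit_a: Bare white round filter plate, 55 mm wide, 5 mm thick, lying loose in the recess of a place that carries no crucible. Origin at the centre of its underside.
- frit_b: Bare white round filter plate, 55 mm wide, 5 mm thick, lying loose in the recess of a place that carries no crucible. Origin at the centre of its underside.
- valve_left (a joint): Angle of the left place's valve lever (as the robot sees it), rad: 0 = level, pointing left along the tube over the red mark; 1.571 = fully open, pointing down the slope, away from the tube, green mark; 0.785 = half open, long black mark. Grows counter-clockwise seen from above. It turns stiffly (0.25 N m) and stays where it is left. It seats somewhere within 0.2 either side of 0.
- seat_left (a joint): How far the soft seat hidden inside the left valve is squeezed by shutting it, rad of lever travel: 0 = not touched, however near; each seat is worn differently, so only turning the lever clockwise on to it tells where it begins. Snug from 0.02 (about 9 N at the grip point; 7 N turn the free lever); 0.14 (about 23 N) ruins it. It eases back to 0.06 on release.
- pivot_left (a point): On the turning axis of the left valve's lever, at mid-height of the lever, about 120 mm above the table. Turns with the lever: z points out along the stem (up and to the front, 36 degrees from vertical), y along the lever from pivot to tip, x across it.
- grip_left (a point): Grip point in the middle of the blue sleeve of the left valve's lever, 34 mm from the pivot along the lever, same axes as the pivot. The sleeve is 12 mm across, 14 mm high along the stem and 34 mm long (from 16 to 50 mm from the pivot); its underside is 25 mm above the index plate.
- place_left (a point): Centre of the recess floor of the left place, 154 mm above the table: a cup-shaped steel adapter on a riser, 72 mm wide, with a black rubber rim 8 mm above this floor and 61 mm wide inside.
- valve_middle (a joint): Angle of the middle place's valve lever (as the robot sees it), rad: 0 = level, pointing left along the tube over the red mark; 1.571 = fully open, pointing down the slope, away from the tube, green mark; 0.785 = half open, long black mark. Grows counter-clockwise seen from above. It turns stiffly (0.25 N m) and stays where it is left. It seats somewhere within 0.2 either side of 0.
- seat_middle (a joint): How far the soft seat hidden inside the middle valve is squeezed by shutting it, rad of lever travel: 0 = not touched, however near; each seat is worn differently, so only turning the lever clockwise on to it tells where it begins. Snug from 0.02 (about 9 N at the grip point; 7 N turn the free lever); 0.14 (about 23 N) ruins it. It eases back to 0.06 on release.
- pivot_middle (a point): On the turning axis of the middle valve's lever, at mid-height of the lever, about 120 mm above the table. Turns with the lever: z points out along the stem (up and to the front, 36 degrees from vertical), y along the lever from pivot to tip, x across it.
- grip_middle (a point): Grip point in the middle of the blue sleeve of the middle valve's lever, 34 mm from the pivot along the lever, same axes as the pivot. The sleeve is 12 mm across, 14 mm high along the stem and 34 mm long (from 16 to 50 mm from the pivot); its underside is 25 mm above the index plate.
- place_middle (a point): Centre of the recess floor of the middle place, 154 mm above the table: a cup-shaped steel adapter on a riser, 72 mm wide, with a black rubber rim 8 mm above this floor and 61 mm wide inside.
- valve_right (a joint): Angle of the right place's valve lever (as the robot sees it), rad: 0 = level, pointing left along the tube over the red mark; 1.571 = fully open, pointing down the slope, away from the tube, green mark; 0.785 = half open, long black mark. Grows counter-clockwise seen from above. It turns stiffly (0.25 N m) and stays where it is left. It seats somewhere within 0.2 either side of 0.
- seat_right (a joint): How far the soft seat hidden inside the right valve is squeezed by shutting it, rad of lever travel: 0 = not touched, however near; each seat is worn differently, so only turning the lever clockwise on to it tells where it begins. Snug from 0.02 (about 9 N at the grip point; 7 N turn the free lever); 0.14 (about 23 N) ruins it. It eases back to 0.06 on release.
- pivot_right (a point): On the turning axis of the right valve's lever, at mid-height of the lever, about 120 mm above the table. Turns with the lever: z points out along the stem (up and to the front, 36 degrees from vertical), y along the lever from pivot to tip, x across it.
- grip_right (a point): Grip point in the middle of the blue sleeve of the right valve's lever, 34 mm from the pivot along the lever, same axes as the pivot. The sleeve is 12 mm across, 14 mm high along the stem and 34 mm long (from 16 to 50 mm from the pivot); its underside is 25 mm above the index plate.
- place_right (a point): Centre of the recess floor of the right place, 154 mm above the table: a cup-shaped steel adapter on a riser, 72 mm wide, with a black rubber rim 8 mm above this floor and 61 mm wide inside.
- reagent_jar: Clear jar with blue screw cap, 59 mm wide, 115 mm high, a loose bystander to the right of the manifold. Origin at the centre of its underside.
- brown_bottle: Brown bottle with white cap, 52 mm wide, 109 mm high, a loose bystander to the right of the manifold. Origin at the centre of its underside.
- dropper_bottle: Small clear bottle with white ribbed cap, 26 mm wide, 47 mm high, a loose bystander to the right of the manifold. Origin at the centre of its underside.
- specimen_jar: Clear jar with black lid, 50 mm wide, 65 mm high, a loose bystander to the right of the manifold. Origin at the centre of its underside.

How it is judged:
At the end, for the whole second after the job is handed in: The crucible's valve is at 45 degrees, give or take 4.5 (0.705 to 0.865 rad); each of the other two is shut on to its seat, squeezing it by more than 0.02 rad; levers at rest. Crucible upright on its place; it and both filter plates within 15 mm of where they were (((horizontal distance between crucible and place_left below 0.02 m and value of joint valve_left between 0.705 and 0.865 rad) or (not (horizontal distance between crucible and place_left below 0.02 m) and value of joint seat_left above 0.02 rad)) and velocity of joint each of valve_left, valve_middle, valve_right below 0.05 rad/s and ((horizontal distance between crucible and place_middle below 0.02 m and value of joint valve_middle between 0.705 and 0.865 rad) or (not (horizontal distance between crucible and place_middle below 0.02 m) and value of joint seat_middle above 0.02 rad)) and ((horizontal distance between crucible and place_right below 0.02 m and value of joint valve_right between 0.705 and 0.865 rad) or (not (horizontal distance between crucible and place_right below 0.02 m) and value of joint seat_right above 0.02 rad)) and (horizontal distance between crucible and place_left below 0.02 m or horizontal distance between crucible and place_middle below 0.02 m or horizontal distance between crucible and place_right below 0.02 m) and angle between crucible's own z axis and vertical below 0.1 rad and linear speed of crucible below 0.02 m/s and distance of each of crucible, frit_a, frit_b from where it was at the start of the episode below 0.015 m); the robot touches nothing.
It fails at once if a valve is forced: its seat is squeezed by more than 0.14 rad (value of joint any of seat_left, seat_middle, seat_right above 0.14 rad).
It fails at once if the crucible is tipped by more than 15 degrees or pushed more than 20 mm from its place (angle between crucible's own z axis and vertical above 0.26 rad or distance of crucible from where it was at the start of the episode above 0.02 m).
It fails at once if a bottle or jar beside the manifold is shoved more than 20 mm (distance of any of reagent_jar, brown_bottle, dropper_bottle, specimen_jar from where it was at the start of the episode above 0.02 m).
It also fails if it takes over 72 s, if anything falls off the work surface, if the arm or the gripper's body presses on something with over 40 N, if the wrist force passes 120 N, or if a joint passes its speed limit or range.

## Working session

There is one attempt and no reset: what is moved stays moved. The work goes in short steps, Python scripts to look and compute and a tool call to move; the robot and the scene stay as the last step left them, time stands still between calls to the robot, and variables do not carry over. Pictures are saved under pics/ and viewed, and the job is handed in when it is done.

Besides the shell and the picture viewer there is one more tool, called after "Emit:" as a command line: name --argument value ..., lists and objects as JSON in quotes. servo_tool: Moves the arm, as the interface text tells. Its arguments: {"type":"object","properties":{"rows":{"type":"array"},"force":{"type":"number"}},"required":["rows"]}

```bash
mkdir -p pics; ls
python3 - <<'E'
from cell import telemetry, vision
import cv2, numpy as np
s=telemetry.state(); print(s)
for n in ["scene","top","wrist"]:
    f=vision.grab_frame(n); cv2.imwrite(f"pics/{n}0.png",f["pixels"]); np.savez(f"{n}0.npz",**f)
    print(n,f["intrinsics"].tolist(),np.round(f["pose"],4).tolist())
E
```

```text
pics
{'time_s': 0.0, 'qpos': array([-1.44901401e+00,  2.76534567e-01,  1.50611714e+00, -1.19937594e-05,
        1.36071536e+00, -1.21037918e-01]), 'dq': array([ 0.00022742,  0.00022941,  0.00012874,  0.00040772, -0.00189969,
       -0.0001685 ]), 'joint_efforts': array([-1.26768951e-03, -4.04581690e+01, -2.37225205e+01,  6.99198386e-02,
        3.46312264e-02, -1.36799181e-04]), 'eef_pos': array([ 0.13815636, -0.55759497,  0.22364557]), 'ee_rot': array([-3.14139005e+00,  1.76284331e-03, -1.32797340e+00]), 'ft_force': array([ 0.15015829, -0.19714349, -0.02055764]), 'ft_torque': array([ 0.02142907,  0.00776831, -0.00551579]), 'opening': 0.0939299288899214}
scene [[403.61001656224107, 0.0, 255.67680758304425], [0.0, 403.61001656224107, 192.49671169794902], [0.0, 0.0, 1.0]] [[-0.7145, -0.3904, 0.5806, -0.0927], [-0.6996, 0.3976, -0.5937, 0.8061], [0.0009, -0.8304, -0.5572, 0.7239], [0.0, 0.0, 0.0, 1.0]]
top [[388.7002927535887, 0.0, 258.8314051462648], [0.0, 388.7002927535887, 186.9855628664112], [0.0, 0.0, 1.0]] [[0.0414, -0.9757, 0.2154, 0.3611], [-0.9991, -0.0396, 0.0128, 0.1329], [-0.0039, -0.2157, -0.9764, 0.9624], [0.0, 0.0, 0.0, 1.0]]
wrist [[297.3186396354542, 0.0, 256.35557443831493], [0.0, 297.3186396354542, 187.13747672004064], [0.0, 0.0, 1.0]] [[0.24, -0.9384, -0.2484, 0.2102], [-0.9708, -0.2323, -0.0603, -0.5397], [-0.0012, 0.2556, -0.9668, 0.3832], [0.0, 0.0, 0.0, 1.0]]
```

View pics/scene0.png

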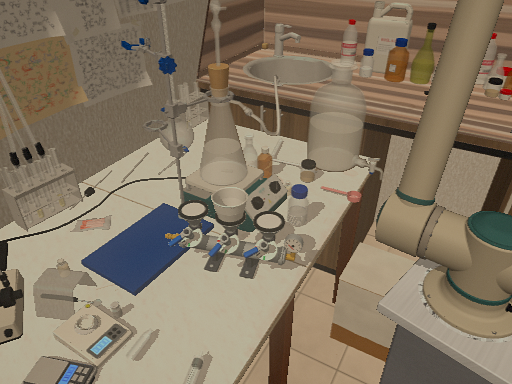

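View pics/top0.png

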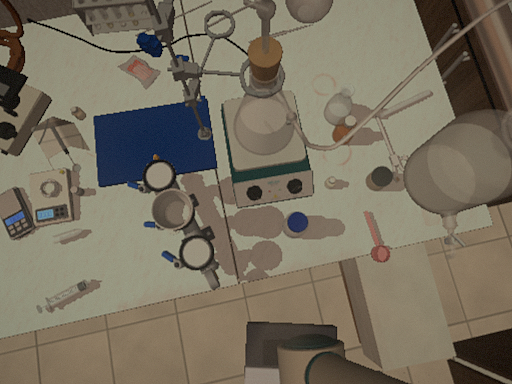

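View pics/wrist0.png

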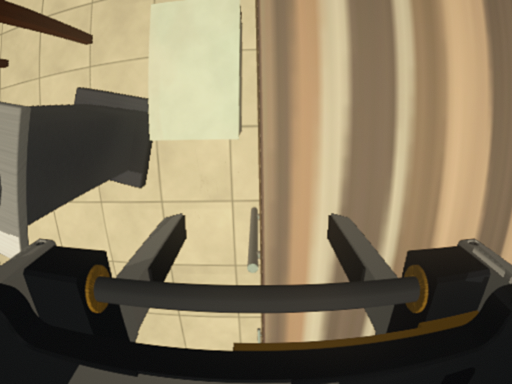

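Run:
```python
import cv2, numpy as np
a=cv2.imread("pics/scene0.png")[185:300,150:330]; cv2.imwrite("pics/scene0c.png",cv2.resize(a,None,fx=4.4,fy=4.4,interpolation=cv2.INTER_CUBIC))
a=cv2.imread("pics/top0.png")[145:295,110:250]; cv2.imwrite("pics/top0c.png",cv2.resize(a,None,fx=4,fy=4,interpolation=cv2.INTER_CUBIC))
```

```text
(no output)
```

View pics/scene0c.png

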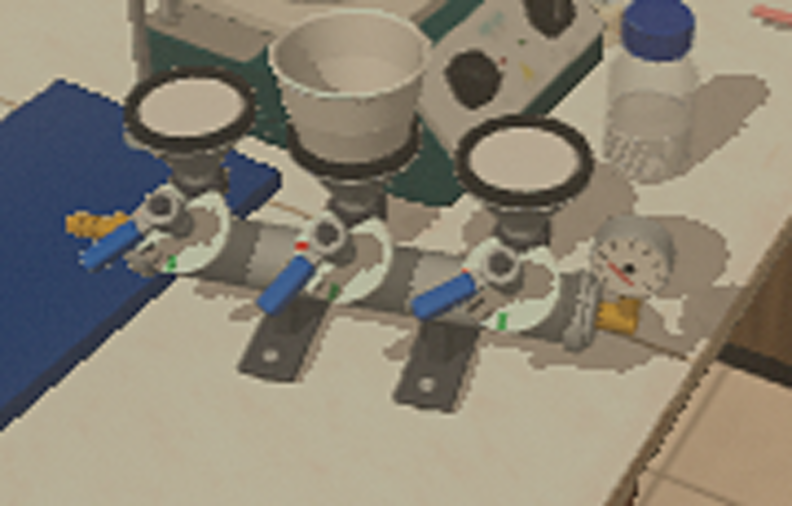

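View pics/top0c.png

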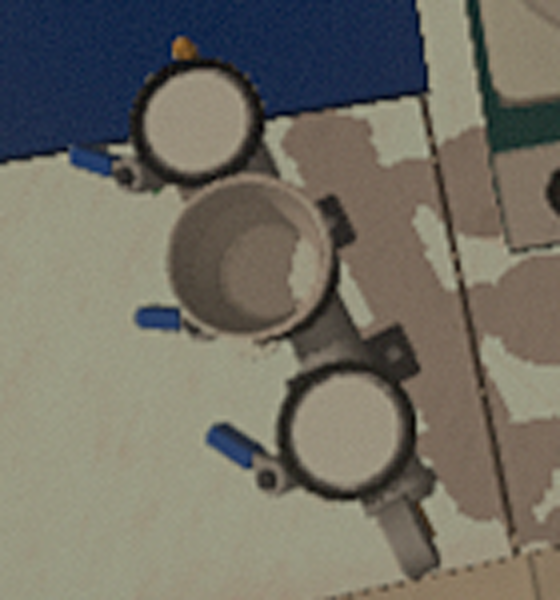

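```bash
cat > h.py <<'E'
import cv2, numpy as np
from cell import telemetry, vision
def load(n): 
    d=np.load(n); return {k:d[k] for k in d.files}
def cloud(f):
    K=f["intrinsics"];z=f["z_map"].astype(float)
    v,u=np.mgrid[0:z.shape[0],0:z.shape[1]]
    P=np.stack([(u-K[0,2])/K[0,0]*z,(v-K[1,2])/K[1,1]*z,z],-1)
    W=P@f["pose"][:3,:3].T+f["pose"][:3,3]; W[z<=0]=np.nan
    return W
def proj(f,X):
    K=f["intrinsics"];T=np.linalg.inv(f["pose"]);c=np.atleast_2d(X)@T[:3,:3].T+T[:3,3]
    return np.stack([c[:,0]/c[:,2]*K[0,0]+K[0,2],c[:,1]/c[:,2]*K[1,1]+K[1,2]],-1)
def onplane(f,uv,z):
    K=f["intrinsics"];uv=np.atleast_2d(uv)
    d=np.stack([(uv[:,0]-K[0,2])/K[0,0],(uv[:,1]-K[1,2])/K[1,1],np.ones(len(uv))],-1)@f["pose"][:3,:3].T
    o=f["pose"][:3,3]; t=(z-o[2])/d[:,2]; return o+d*t[:,None]
E
python3 - <<'E'
from h import *
for n in ["top","scene"]:
    f=load(n+"0.npz");W=cloud(f);im=f["pixels"];hsv=cv2.cvtColor(im,cv2.COLOR_BGR2HSV)
    if n=="top": box=(145,295,110,250)
    else: box=(185,300,150,330)
    m=np.zeros(im.shape[:2],bool);m[box[0]:box[1],box[2]:box[3]]=1
    z=W[...,2]
    print(n)
    for nm,lo,hi,col in [("frit",.152,.164,(hsv[...,1]<70)&(hsv[...,2]>110)),("rim",.153,.168,hsv[...,2]<70),("cruc",.203,.22,hsv[...,2]>60)]:
        mm=(m&(z>lo)&(z<hi)&col).astype(np.uint8)
        k,lab,st,cen=cv2.connectedComponentsWithStats(mm)
        for i in range(1,k):
            if st[i,4]>40:
                w=W[lab==i]; e=cv2.minEnclosingCircle(np.argwhere(lab==i)[:,::-1].astype(np.float32))
                print(nm,st[i].tolist(),cen[i].round(1),"pts",w.mean(0).round(4),"med z",np.median(w[:,2]).round(4),"circ",np.round(e[0],1),round(e[1],1),onplane(f,cen[i],{"frit":.159,"rim":.162,"cruc":.212}[nm]).round(4))
    bl=(m&(hsv[...,0]>100)&(hsv[...,0]<125)&(hsv[...,1]>150)&(z>0.07)).astype(np.uint8)
    k,lab,st,cen=cv2.connectedComponentsWithStats(bl)
    for i in range(1,k):
        if st[i,4]>15:
            w=W[lab==i];print("blue",st[i].tolist(),cen[i].round(1),w.mean(0).round(4),w.min(0).round(4),w.max(0).round(4))
E
```

```text
top
frit [146, 163, 26, 25, 510] [158.8 175. ] pts [0.5559 0.3579 0.1588] med z 0.1589 circ [158.8 175. ] 13.0 [[0.5559 0.3578 0.159 ]]
frit [167, 202, 23, 22, 380] [177.8 212.2] pts [0.478  0.3108 0.1568] med z 0.1566 circ [177.5 211.5] 12.1 [[0.4776 0.3103 0.159 ]]
frit [183, 239, 27, 28, 583] [196.1 252.2] pts [0.3968 0.2658 0.1588] med z 0.1589 circ [196.6 252.3] 14.0 [[0.3968 0.2658 0.159 ]]
rim [142, 159, 34, 33, 298] [158.3 174.5] pts [0.5566 0.3586 0.1603] med z 0.161 circ [158.5 174.5] 17.1 [[0.556  0.3581 0.162 ]]
rim [181, 206, 14, 23, 54] [189.9 218.8] pts [0.4647 0.2837 0.1602] med z 0.1612 circ [187. 217.] 12.5 [[0.4644 0.2834 0.162 ]]
rim [180, 235, 34, 35, 290] [196.1 251.9] pts [0.3976 0.2655 0.1608] med z 0.1615 circ [195.9 251.8] 17.9 [[0.3974 0.2653 0.162 ]]
cruc [151, 188, 42, 42, 343] [169.1 207.1] pts [0.4798 0.317  0.2097] med z 0.2101 circ [171.2 208.3] 21.5 [[0.4792 0.3164 0.212 ]]
blue [128, 182, 10, 7, 43] [132.6 184.7] [0.5415 0.4261 0.1162] [0.5343 0.4142 0.1091] [0.5482 0.4394 0.123 ]
blue [145, 222, 10, 5, 32] [149.4 224.2] [0.4552 0.3802 0.1139] [0.45
[... 355 characters left out ...]
5] med z 0.1586 circ [268.9 221. ] 12.1 [[0.3938 0.2664 0.159 ]]
rim [178, 200, 30, 20, 191] [192.8 209.9] pts [0.5497 0.3609 0.1598] med z 0.1604 circ [192.5 209. ] 14.8 [[0.5468 0.363  0.162 ]]
rim [215, 211, 30, 15, 119] [229.6 220.7] pts [0.4572 0.3285 0.1596] med z 0.1603 circ [229.6 215. ] 14.9 [[0.4547 0.3306 0.162 ]]
rim [254, 211, 31, 21, 198] [268.8 221.8] pts [0.3912 0.2688 0.1597] med z 0.1601 circ [268.9 222. ] 15.2 [[0.3888 0.2715 0.162 ]]
cruc [211, 187, 37, 23, 265] [228.8 196.9] pts [0.4763 0.311  0.2079] med z 0.2084 circ [229.  196.5] 18.2 [[0.4712 0.3155 0.212 ]]
blue [168, 236, 13, 10, 41] [174.3 240. ] [0.5391 0.4283 0.1139] [0.5313 0.4137 0.1056] [0.5466 0.4421 0.1202]
```

```bash
cat >> h.py <<'E'
YM=np.array([.8655,.5008,0]);XM=np.array([.5008,-.8655,0]);C36,S36=np.cos(np.radians(36)),np.sin(np.radians(36))
N=-S36*XM+np.array([0,0,C36]);D=-C36*XM-np.array([0,0,S36])  # stem, down-slope
M0=np.array([.475,.312,0])
def ray(f,uv):
    K=f["intrinsics"];d=np.array([(uv[0]-K[0,2])/K[0,0],(uv[1]-K[1,2])/K[1,1],1])@f["pose"][:3,:3].T
    return f["pose"][:3,3],d/np.linalg.norm(d)
def tri(rs):
    A=np.zeros((3,3));b=np.zeros(3)
    for o,d in rs:
        P=np.eye(3)-np.outer(d,d);A+=P;b+=P@o
    X=np.linalg.solve(A,b);return X,[np.linalg.norm((np.eye(3)-np.outer(d,d))@(X-o)) for o,d in rs]
def man(X): X=np.asarray(X)-M0; return np.stack([X@XM,X@YM,X[...,2]],-1)
E
python3 - <<'E'
from h import *
t=load("top0.npz");s=load("scene0.npz")
for nm,a,b in [("L",(141.2,188.8),(186.8,232.7)),("R",(177,263.7),(264.1,244.8))]:
    X,r=tri([ray(t,a),ray(s,b)]);print(nm,X.round(4),np.round(r,4),man(X).round(4))
Ws=cloud(s)
for b in [(187,233),(224,238),(264,245)]: print("scene depth",man(Ws[b[1]-1:b[1]+2,b[0]-1:b[0]+2].reshape(-1,3)).mean(0).round(4))
Wt=cloud(t)
for b in [(141,189),(177,264)]: print("top depth",man(Wt[b[1]-1:b[1]+2,b[0]-1:b[0]+2].reshape(-1,3)).mean(0).round(4))
im=s["pixels"];hsv=cv2.cvtColor(im,cv2.COLOR_BGR2HSV)
for n,f,W,box in [("top",t,Wt,(145,295,110,250)),("scene",s,Ws,(185,300,150,330))]:
    hsv=cv2.cvtColor(f["pixels"],cv2.COLOR_BGR2HSV)
    m=np.zeros(hsv.shape[:2],bool);m[box[0]:box[1],box[2]:box[3]]=1
    bl=(m&(hsv[...,0]>98)&(hsv[...,0]<128)&(hsv[...,1]>100)&(W[...,2]>0.06)).astype(np.uint8)
    k,lab,st,cen=cv2.connectedComponentsWithStats(bl)
    for i in range(1,k):
        if st[i,4]>15:
            uv=np.argwhere(lab==i)[:,::-1]
            w=man(W[lab==i])
            # rays onto the lever plane through pivot(-0.042,*,0.120)+5mm
            P0=M0+XM*-.042+np.array([0,0,.12])+N*.005
            pts=[]
            for p in uv:
                o,d=ray(f,p);pts.append(o+d*((P0-o)@N)/(d@N))
            q=np.array(pts)-P0; ab=np.stack([q@YM,q@D],-1);c=ab.mean(0);uu,ss,vv=np.linalg.svd(ab-c)
            v=vv[0]*np.sign(vv[0]@[1,1]);pr=(ab-c)@v
            print(n,st[i].tolist(),"depthmean man",w.mean(0).round(4),"plane c",c.round(4),"dir deg",np.degrees(np.arctan2(v[1],v[0])).round(1),"len",np.ptp(pr).round(4),"wid",np.ptp((ab-c)@vv[1]).round(4))
E
```

```text
L [0.5292 0.4011 0.1264] [0.0022 0.0022] [-0.05    0.0915  0.1264]
R [0.3709 0.3081 0.1281] [0.0021 0.0021] [-0.0487 -0.0921  0.1281]
scene depth [-0.0543  0.0867  0.129 ]
scene depth [-0.0533 -0.0024  0.1321]
scene depth [-0.0539 -0.0952  0.1321]
top depth [-0.0496  0.0909  0.1342]
top depth [-0.048  -0.0913  0.1352]
top [128, 181, 12, 8, 57] depthmean man [-0.0653  0.1155  0.1156] plane c [0.1182 0.0269] dir deg 48.6 len 0.0363 wid 0.013
top [144, 222, 11, 5, 50] depthmean man [-0.0692  0.0174  0.1137] plane c [0.0194 0.032 ] dir deg 63.2 len 0.0321 wid 0.009
top [162, 251, 13, 11, 61] depthmean man [-0.0619 -0.0649  0.1181] plane c [-0.0638  0.0226] dir deg 41.8 len 0.0345 wid 0.0159
scene [293, 185, 14, 8, 90] depthmean man [ 0.2194 -0.1315  0.1139] plane c [-0.1492 -0.1458] dir deg 2.5 len 0.0308 wid 0.0188
scene [168, 235, 14, 11, 63] depthmean man [-0.0689  0.1131  0.1136] plane c [0.1154 0.0244] dir deg 46.2 len 0.0322 wid 0.011
scene [209, 243, 12, 13, 65] depthmean man [-0.0722  0.0151  0.1114] plane c [0.0168 0.0285] dir deg 59.6 len 0.0319 wid 0.0106
scene [244, 247, 14, 10, 63] depthmean man [-0.0659 -0.0669  0.1165] plane c [-0.0657  0.0202] dir deg 38.3 len 0.0329 wid 0.0098
```

Run:
```python
from h import *
t=load("top0.npz");s=load("scene0.npz")
W=np.concatenate([cloud(t).reshape(-1,3),cloud(s).reshape(-1,3)]);W=W[~np.isnan(W[:,0])]
print("cols y from .7 to -.7 ; rows x .8 to -0.1, max z cm")
ys=np.arange(.7,-.71,-.07)
print("      "+" ".join(f"{y*100:4.0f}" for y in ys))
for x in np.arange(.9,-.11,-.07):
    r=[]
    for y in ys:
        m=(abs(W[:,0]-x)<.035)&(abs(W[:,1]-y)<.035)
        r.append(f"{W[m,2].max()*100:4.0f}" if m.sum()>2 else "   .")
    print(f"{x*100:5.0f} "+" ".join(r))
# tool goals
psi=np.radians(-15)
tx=np.cos(psi)*YM+np.sin(psi)*D; tz=-N; ty=np.cross(tz,tx)
R=np.stack([tx,ty,tz],1);print("R",R.round(3))
from scipy.spatial.transform import Rotation as Ro
st=Ro.from_euler('xyz',[-3.14139,.00176,-1.32797]).as_matrix();
print("rotvec in start tool frame deg",np.degrees(Ro.from_matrix(st.T@R).as_rotvec()).round(1), "rpy",Ro.from_matrix(R).as_euler('xyz').round(3))
```

```text
cols y from .7 to -.7 ; rows x .8 to -0.1, max z cm
        70   63   56   49   42   35   28   21   14    7   -0   -7  -14  -21  -28  -35  -42  -49  -56  -63  -70
   90    1    0    1    1    1    0   47   47    1    1    0    1    0    1   26   25   16   16   16   16   16
   83   13    0    0    1    1    0   49   46    0    6    8   14    0   27   27   16   16   16   16    .   16
   76   13    5    3    3    3   58   58   20   35   11   14   14   27   27    1   16   16  -72    .   16   16
   69   13    8    3    3    3   59   59   35   57   33    7   26   26   26   28   27  -49  -71   16   16   16
   62    9    8    3    3    7   16    3   19   35   33   23   23    7   27   36   36  -35   16   16   16   16
   55    4    4    4    3   17   21   21   10   10   10    9    4    7   27   36   36   16   16   16   16   16
   48    3    3    3    1   11   21   21    6    0   12    7    0    2    1   18    7   15   16   16   16   16
   41    2    3    3    1    1   21   21   17    1    7    1    0    2    1    5    7  -38   16   16   16  -74
   34    1    0    3    1    0   13   17   16    
[... 180 characters left out ...]
  0    0    0  -74  -74  -74  -74  -65  -65   25   50   60  -64  -38  -38  -38  -38  -38   16   16   16
   13  -74  -74  -74  -74  -74  -74  -74  -65    0   22   45   60   60  -74  -38  -38  -38   21   16   16   16
    6  -74  -74  -74  -74  -74  -74  -74  -65    1   22   22   21    .  -74  -38  -38    .    .  -10    0  -64
   -1  -74  -74  -74  -74  -74  -74  -74  -65    1   22   22   22    .    .  -74  -74  -74  -74  -74  -48    .
   -8  -74  -74  -74  -74  -74  -74  -74  -74    0   17    9    2    .    .    .    .    .  -74  -75    .    .
R [[ 0.941  0.167  0.294]
 [ 0.303 -0.806 -0.509]
 [ 0.152  0.568 -0.809]]
rotvec in start tool frame deg [-19.7  34.9 -87.8] rpy [ 2.53  -0.153  0.311]
```

Run:
```python
import numpy as np
# waypoints polar: angle deg, r, z
wp=np.array([[-76.1,.574,.224],[-72,.50,.30],[-60,.42,.35],[0,.41,.35],[30,.46,.35],[44,.56,.35]])
P=np.stack([wp[:,1]*np.cos(np.radians(wp[:,0])),wp[:,1]*np.sin(np.radians(wp[:,0])),wp[:,2]],-1)
# densify in polar
d=[];
for a,b in zip(wp[:-1],wp[1:]):
    for t in np.linspace(0,1,50,endpoint=False): d.append(a+(b-a)*t)
d.append(wp[-1]);d=np.array(d)
X=np.stack([d[:,1]*np.cos(np.radians(d[:,0])),d[:,1]*np.sin(np.radians(d[:,0])),d[:,2]],-1)
s=np.r_[0,np.cumsum(np.linalg.norm(np.diff(X,axis=0),axis=1))];print(s[-1])
n=20;g=np.linspace(0,s[-1],n+1);Q=np.stack([np.interp(g,s,X[:,i]) for i in range(3)],-1)
yaw0,yaw1=-76.1,16
ang=np.interp(g,s,d[:,0]);yaw=np.linspace(yaw0,yaw1,n+1)
for i in range(n):
    y=np.radians(yaw[i]);x_=np.array([np.cos(y),np.sin(y),0]);y_=np.array([np.sin(y),-np.cos(y),0])
    dd=(Q[i+1]-Q[i])*1000
    print(i,"dx %d dy %d dz %d az %.1f"%(round(dd@x_),round(dd@y_),round(-dd[2]),-(yaw[i+1]-yaw[i])),Q[i+1].round(3))
```

```text
1.075439808313776
0 dx -35 dy -18 dz -36 az -4.6 [ 0.147 -0.518  0.26 ]
1 dx -35 dy -19 dz -36 az -4.6 [ 0.154 -0.479  0.296]
2 dx -29 dy -39 dz -21 az -4.6 [ 0.178 -0.437  0.317]
3 dx -30 dy -40 dz -20 az -4.6 [ 0.2   -0.392  0.337]
4 dx -19 dy -45 dz -13 az -4.6 [ 0.228 -0.352  0.35 ]
5 dx -1 dy -54 dz 0 az -4.6 [ 0.27  -0.319  0.35 ]
6 dx -3 dy -54 dz 0 az -4.6 [ 0.308 -0.281  0.35 ]
7 dx -6 dy -53 dz 0 az -4.6 [ 0.341 -0.238  0.35 ]
8 dx -9 dy -53 dz 0 az -4.6 [ 0.368 -0.192  0.35 ]
9 dx -11 dy -53 dz 0 az -4.6 [ 0.388 -0.142  0.35 ]
10 dx -14 dy -52 dz 0 az -4.6 [ 0.402 -0.09   0.35 ]
11 dx -16 dy -51 dz 0 az -4.6 [ 0.409 -0.037  0.35 ]
12 dx -15 dy -51 dz 0 az -4.6 [0.413 0.016 0.35 ]
13 dx -9 dy -53 dz 0 az -4.6 [0.42 0.07 0.35]
14 dx -11 dy -53 dz 0 az -4.6 [0.42  0.123 0.35 ]
15 dx -14 dy -52 dz 0 az -4.6 [0.412 0.177 0.35 ]
16 dx -16 dy -51 dz 0 az -4.6 [0.399 0.229 0.35 ]
17 dx 9 dy -53 dz 0 az -4.6 [0.406 0.282 0.35 ]
18 dx 8 dy -53 dz 0 az -4.6 [0.407 0.335 0.35 ]
19 dx 6 dy -53 dz 0 az -4.6 [0.403 0.389 0.35 ]
```

Emit:
servo_tool --rows '[{"dx": -35,"dy": -18,"dz": -36,"az": -4.6,"fingers": 1},{"dx": -35,"dy": -19,"dz": -36,"az": -4.6,"fingers": 1},{"dx": -29,"dy": -39,"dz": -21,"az": -4.6,"fingers": 1},{"dx": -30,"dy": -40,"dz": -20,"az": -4.6,"fingers": 1},{"dx": -19,"dy": -45,"dz": -13,"az": -4.6,"fingers": 1},{"dx": -1,"dy": -54,"dz": 0,"az": -4.6,"fingers": 1},{"dx": -3,"dy": -54,"dz": 0,"az": -4.6,"fingers": 1},{"dx": -6,"dy": -53,"dz": 0,"az": -4.6,"fingers": 1}]' --force 20

```text
validation failed for argument at $.ro...
```

Emit:
servo_tool --rows '[{"dx": -35,"dy": -18,"dz": -36,"ax": 0,"ay": 0,"az": -4.6,"fingers": 1},{"dx": -35,"dy": -19,"dz": -36,"ax": 0,"ay": 0,"az": -4.6,"fingers": 1},{"dx": -29,"dy": -39,"dz": -21,"ax": 0,"ay": 0,"az": -4.6,"fingers": 1},{"dx": -30,"dy": -40,"dz": -20,"ax": 0,"ay": 0,"az": -4.6,"fingers": 1},{"dx": -19,"dy": -45,"dz": -13,"ax": 0,"ay": 0,"az": -4.6,"fingers": 1},{"dx": -1,"dy": -54,"dz": 0,"ax": 0,"ay": 0,"az": -4.6,"fingers": 1},{"dx": -3,"dy": -54,"dz": 0,"ax": 0,"ay": 0,"az": -4.6,"fingers": 1},{"dx": -6,"dy": -53,"dz": 0,"ax": 0,"ay": 0,"az": -4.6,"fingers": 1}]' --force 20

```text
time_s: 1.15
eef_pos: [0.3426, -0.2307, 0.3528]
ee_rot: [-3.137, 0.001, -0.673]
ft_force: [-0.0, 0.5, 0.8]
opening: 0.0175
```

Emit:
servo_tool --rows '[{"dx": -9,"dy": -53,"dz": 0,"ax": 0,"ay": 0,"az": -4.6,"fingers": 1},{"dx": -11,"dy": -53,"dz": 0,"ax": 0,"ay": 0,"az": -4.6,"fingers": 1},{"dx": -14,"dy": -52,"dz": 0,"ax": 0,"ay": 0,"az": -4.6,"fingers": 1},{"dx": -16,"dy": -51,"dz": 0,"ax": 0,"ay": 0,"az": -4.6,"fingers": 1},{"dx": -15,"dy": -51,"dz": 0,"ax": 0,"ay": 0,"az": -4.6,"fingers": 1},{"dx": -9,"dy": -53,"dz": 0,"ax": 0,"ay": 0,"az": -4.6,"fingers": 1},{"dx": -11,"dy": -53,"dz": 0,"ax": 0,"ay": 0,"az": -4.6,"fingers": 1},{"dx": -14,"dy": -52,"dz": 0,"ax": 0,"ay": 0,"az": -4.6,"fingers": 1},{"dx": -16,"dy": -51,"dz": 0,"ax": 0,"ay": 0,"az": -4.6,"fingers": 1},{"dx": 9,"dy": -53,"dz": 0,"ax": 0,"ay": 0,"az": -4.6,"fingers": 1},{"dx": 8,"dy": -53,"dz": 0,"ax": 0,"ay": 0,"az": -4.6,"fingers": 1},{"dx": 6,"dy": -53,"dz": 0,"ax": 0,"ay": 0,"az": -4.6,"fingers": 1},{"dx": 0,"dy": 0,"dz": 0,"ax": 0,"ay": 0,"az": 0,"fingers": 1}]' --force 20

```text
time_s: 2.78
eef_pos: [0.3867, 0.4206, 0.3515]
ee_rot: [-3.139, -0.002, 0.328]
ft_force: [-0.8, -1.1, 0.2]
opening: 0.0005
```

```bash
cat >> h.py <<'E'
from scipy.spatial.transform import Rotation as Ro
XP=-.043
def piv(yoff): return M0+XM*XP+YM*yoff+np.array([0,0,.12])
def toolR(psi):
    psi=np.radians(psi);tx=np.cos(psi)*YM+np.sin(psi)*D;tz=-N;return np.stack([tx,np.cross(tz,tx),tz],1)
CX,CY=.0125,.008
def tcp(yoff,th,gap=0,r=.034,h=0,psi=-15):
    th=np.radians(th);L=np.cos(th)*YM+np.sin(th)*D;T=-np.sin(th)*YM+np.cos(th)*D
    c=piv(yoff)+r*L+(.006+gap)*T+h*N
    R=toolR(psi);return c-R[:,0]*CX-R[:,1]*CY
def delta(goal,R,st=None):
    st=st or telemetry.state();Rc=Ro.from_euler('xyz',st["ee_rot"]).as_matrix()
    return (Rc.T@(goal-st["eef_pos"])*1000).round(1),np.degrees(Ro.from_matrix(Rc.T@R).as_rotvec()).round(2)
E
python3 - <<'E'
from h import *
s=telemetry.state();print(s["qpos"].round(3),s["ft_force"].round(2))
R=toolR(-15)
for h in (.09,.05,0): 
    g=tcp(0,60,.015,h=h);print(h,g.round(4),delta(g,R))
Rc=Ro.from_euler('xyz',s["ee_rot"]).as_matrix()
g=tcp(0,60,.015,h=.09)
rv=Ro.from_matrix(Rc.T@R).as_rotvec();n=5
for i in range(n):
    Ri=Rc@Ro.from_rotvec(rv*i/n).as_matrix();print((Ri.T@(g-s["eef_pos"])*1000/n).round(1),np.degrees(rv/n).round(2))
E
```

```text
[7.050e-01 2.270e-01 1.266e+00 1.000e-03 1.646e+00 3.760e-01] [-0.83 -1.12  0.2 ]
0.09 [0.3967 0.425  0.1629] (array([ 10.5,  -0.5, 188.6]), array([-35.2 ,   8.08,   3.59]))
0.05 [0.4084 0.4047 0.1305] (array([ 15. ,  22.6, 220.9]), array([-35.2 ,   8.08,   3.59]))
0 [0.4232 0.3793 0.0901] (array([ 20.7,  51.5, 261.3]), array([-35.2 ,   8.08,   3.59]))
[ 2.1 -0.1 37.7] [-7.04  1.62  0.72]
[ 1.  -4.8 37.5] [-7.04  1.62  0.72]
[-0.1 -9.3 36.6] [-7.04  1.62  0.72]
[ -1.3 -13.7  35.2] [-7.04  1.62  0.72]
[ -2.4 -17.9  33.2] [-7.04  1.62  0.72]
```

Emit:
servo_tool --rows '[{"dx": 2,"dy": 0,"dz": 20,"ax": -7,"ay": 1.6,"az": 0.7,"fingers": 1},{"dx": 1,"dy": -5,"dz": 30,"ax": -7,"ay": 1.6,"az": 0.7,"fingers": 1},{"dx": 0,"dy": -9,"dz": 37,"ax": -7,"ay": 1.6,"az": 0.7,"fingers": 1},{"dx": -1,"dy": -14,"dz": 35,"ax": -7,"ay": 1.6,"az": 0.7,"fingers": 1},{"dx": -2,"dy": -18,"dz": 33,"ax": -7.2,"ay": 1.6,"az": 0.7,"fingers": 1},{"dx": 0,"dy": 0,"dz": 0,"ax": 0,"ay": 0,"az": 0,"fingers": 1}]' --force 20

```text
time_s: 3.52
eef_pos: [0.4017, 0.4193, 0.1863]
ee_rot: [2.508, -0.16, 0.306]
ft_force: [-0.2, -0.0, 1.4]
opening: 0.0004
```

Run:
```python
from h import *
s=telemetry.state();print(s["qpos"].round(3),s["ft_force"].round(2),s["ft_torque"].round(3))
R=toolR(-15)
for h in (.09,.05,0): 
    g=tcp(0,60,.015,h=h);print(h,g.round(4),delta(g,R))
for n in ["scene","wrist"]:
    f=vision.grab_frame(n); cv2.imwrite(f"pics/{n}1.png",f["pixels"]); np.savez(f"{n}1.npz",**f)
```

```text
[ 1.028  0.504  1.432 -0.558  1.562  0.882] [-0.23 -0.01  1.38] [ 0.192  0.089 -0.076]
0.09 [0.3967 0.425  0.1629] (array([ -6.7, -19. ,  14. ]), array([ 1.29, -0.2 , -0.47]))
0.05 [0.4084 0.4047 0.1305] (array([ -6.9, -19.9,  54. ]), array([ 1.29, -0.2 , -0.47]))
0 [0.4232 0.3793 0.0901] (array([ -7.1, -21. , 104. ]), array([ 1.29, -0.2 , -0.47]))
```

View pics/wrist1.png

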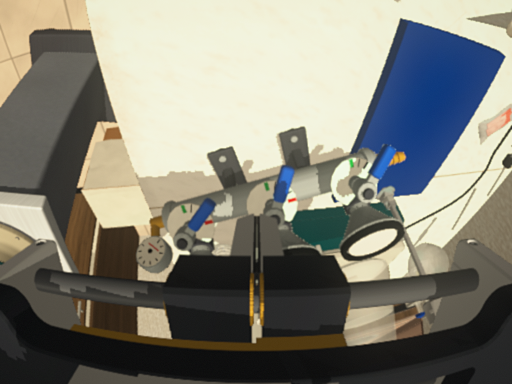

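View pics/scene1.png

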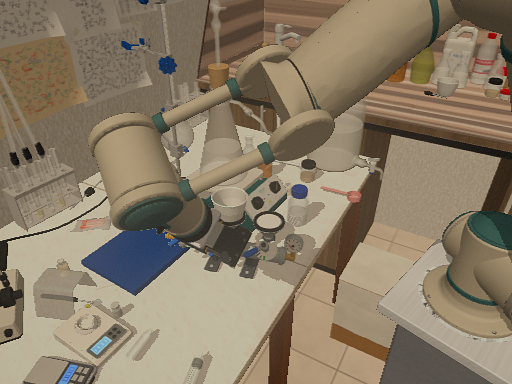

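```bash
cat >> h.py <<'E'
def wray(f,uv):
    K=f["intrinsics"];uv=np.atleast_2d(uv).astype(float);x=(uv[:,0]-K[0,2])/K[0,0];y=(uv[:,1]-K[1,2])/K[1,1];r=np.hypot(x,y)+1e-12
    d=np.stack([np.sin(r)*x/r,np.sin(r)*y/r,np.cos(r)],-1)@f["pose"][:3,:3].T
    return f["pose"][:3,3],d
def lplane(f,uv,off=.005):
    o,d=wray(f,uv);P0=piv(0)+N*off
    X=o+d*(((P0-o)@N)/(d@N))[:,None];q=X-piv(0);return np.stack([q@YM,q@D],-1)
def levers(f,tag=None,off=.006):
    hsv=cv2.cvtColor(f["pixels"],cv2.COLOR_BGR2HSV)
    bl=((hsv[...,0]>98)&(hsv[...,0]<128)&(hsv[...,1]>120)&(hsv[...,2]>60)).astype(np.uint8)
    k,lab,st,cen=cv2.connectedComponentsWithStats(bl);out=[]
    for i in range(1,k):
        if st[i,4]<40: continue
        uv=np.argwhere(lab==i)[:,::-1];ab=lplane(f,uv,off);c=ab.mean(0)
        if abs(c[0])>.2 or abs(c[1])>.08 : continue
        (cx,cy),(w,h),a=cv2.minAreaRect((ab*1000).astype(np.float32))
        u,s,v=np.linalg.svd(ab-c,full_matrices=False);v=v[0]*np.sign(v[0]@[1,.5])
        yo=min([.092,0,-.092],key=lambda y:abs(c[0]-y-.025))
        print("px",cen[i].round(0),"n",st[i,4],"c(a-yo,b)mm",(c[0]*1000-yo*1000).round(1),(c[1]*1000).round(1),"dir",np.degrees(np.arctan2(v[1],v[0])).round(1),"from pivot",np.degrees(np.arctan2(c[1],c[0]-yo)).round(1),"size",round(w,1),round(h,1))
E
python3 - <<'E'
from h import *
f=load("wrist1.npz")
for off in (.003,.007): levers(f,off=off)
for nm,p in [("nutL",(367,194)),("nutR",(187,240))]: print(nm,(lplane(f,p,.012)*1000).round(1))
a=f["pixels"][130:270,120:420]; cv2.imwrite("pics/wrist1c.png",cv2.resize(a,None,fx=2.6,fy=2.6,interpolation=cv2.INTER_CUBIC))
# fisheye depth check
E
```

```text
px [427. 104.] n 14023 c(a-yo,b)mm 88.3 68.0 dir 38.9 from pivot 37.6 size 224.4 123.3
px [283. 183.] n 440 c(a-yo,b)mm 17.7 28.2 dir 59.1 from pivot 57.9 size 34.2 11.9
px [201. 215.] n 367 c(a-yo,b)mm 26.6 19.4 dir 37.5 from pivot 36.1 size 35.2 11.0
px [427. 104.] n 14023 c(a-yo,b)mm 85.7 68.6 dir 38.9 from pivot 38.7 size 221.0 121.4
px [283. 183.] n 440 c(a-yo,b)mm 17.6 29.4 dir 59.1 from pivot 59.0 size 33.7 11.7
px [201. 215.] n 367 c(a-yo,b)mm 27.8 20.7 dir 37.5 from pivot 36.7 size 34.6 10.9
nutL [[91.7 -0.7]]
nutR [[-84.8   1.4]]
```

View pics/wrist1c.png

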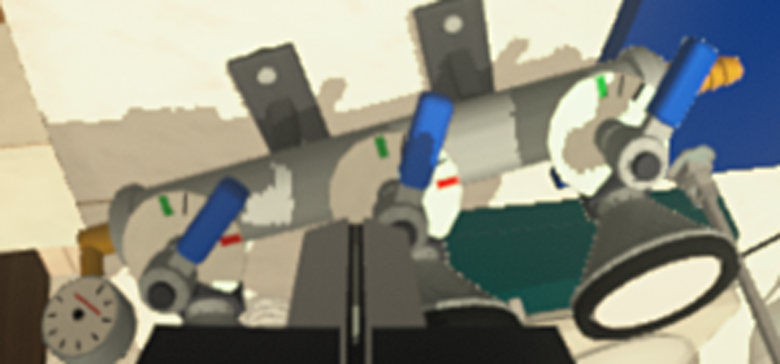

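Emit:
servo_tool --rows '[{"dx": -7,"dy": -21,"dz": 20,"ax": 1.3,"ay": -0.2,"az": -0.5,"fingers": 1},{"dx": 0,"dy": 0,"dz": 30,"ax": 0,"ay": 0,"az": 0,"fingers": 1},{"dx": 0,"dy": 0,"dz": 30,"ax": 0,"ay": 0,"az": 0,"fingers": 1},{"dx": 0,"dy": 0,"dz": 10,"ax": 0,"ay": 0,"az": 0,"fingers": 1},{"dx": 0,"dy": 0,"dz": 0,"ax": 0,"ay": 0,"az": 0,"fingers": 1}]' --force 20

```text
time_s: 4.25
eef_pos: [0.4304, 0.3898, 0.1216]
ee_rot: [2.56, -0.187, 0.296]
ft_force: [1.0, 0.3, -0.1]
opening: 0.0005
```

Run:
```python
from h import *
s=telemetry.state();print(s["qpos"].round(3),s["ft_force"].round(2),s["ft_torque"].round(3))
R=toolR(-15)
for gap in (.015,.0,-.003): 
    g=tcp(0,59.1,gap);print(gap,g.round(4),delta(g,R))
for n in ["wrist"]:
    f=vision.grab_frame(n); cv2.imwrite(f"pics/{n}2.png",f["pixels"]); np.savez(f"{n}2.npz",**f)
levers(f)
```

```text
[ 0.957  0.513  1.57  -0.573  1.354  0.928] [ 1.02  0.26 -0.13] [0.209 0.032 0.021]
0.015 [0.4237 0.3796 0.0901] (array([-15.1,  -9.5,  28.8]), array([-1.57, -1.14, -1.81]))
0.0 [0.438  0.3806 0.0946] (array([-0.6, -5.9, 29. ]), array([-1.57, -1.14, -1.81]))
-0.003 [0.4408 0.3808 0.0955] (array([ 2.4, -5.1, 29. ]), array([-1.57, -1.14, -1.81]))
px [448. 114.] n 16713 c(a-yo,b)mm 68.9 74.0 dir 41.7 from pivot 47.0 size 177.2 104.3
px [287. 224.] n 608 c(a-yo,b)mm 20.2 32.2 dir 70.1 from pivot 57.8 size 35.1 12.1
px [168. 271.] n 80 c(a-yo,b)mm 21.5 21.7 dir 39.2 from pivot 45.2 size 25.3 3.1
```

View pics/wrist2.png

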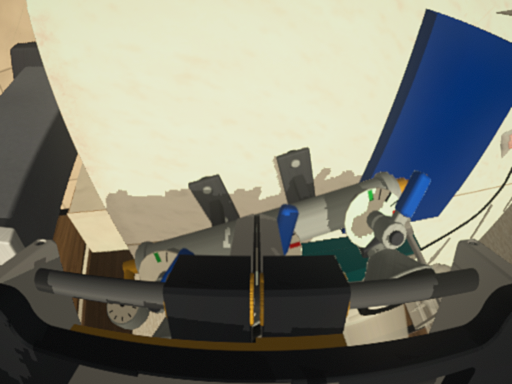

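Emit:
servo_tool --rows '[{"dx": -16,"dy": -10,"dz": 0,"ax": -1.6,"ay": -1.1,"az": -1.8,"fingers": 1},{"dx": 0,"dy": 0,"dz": 12,"ax": 0,"ay": 0,"az": 0,"fingers": 1},{"dx": 0,"dy": 0,"dz": 12,"ax": 0,"ay": 0,"az": 0,"fingers": 1},{"dx": 0,"dy": 0,"dz": 6,"ax": 0,"ay": 0,"az": 0,"fingers": 1},{"dx": 0,"dy": 0,"dz": 0,"ax": 0,"ay": 0,"az": 0,"fingers": 1}]' --force 20

```text
time_s: 4.92
eef_pos: [0.4221, 0.38, 0.0885]
ee_rot: [2.529, -0.154, 0.314]
ft_force: [-0.2, 0.0, 0.1]
opening: 0.0003
```

Run:
```python
from h import *
s=telemetry.state();print(s["qpos"].round(3),s["ft_force"].round(2),s["ft_torque"].round(3))
R=toolR(-15)
for gap in (.015,.0,-.003): 
    g=tcp(0,59.1,gap);print(gap,g.round(4),delta(g,R))
for n in ["wrist"]:
    f=vision.grab_frame(n); cv2.imwrite(f"pics/{n}3.png",f["pixels"]); np.savez(f"{n}3.npz",**f)
levers(f)
a=f["pixels"][130:320,120:450]; cv2.imwrite("pics/wrist3c.png",cv2.resize(a,None,fx=2.4,fy=2.4,interpolation=cv2.INTER_CUBIC))
```

```text
[ 0.962  0.55   1.613 -0.583  1.322  0.944] [-0.2   0.05  0.11] [ 0.191  0.085 -0.001]
0.015 [0.4237 0.3796 0.0901] (array([ 1.6,  1.5, -0.6]), array([-0.01, -0.16,  0.12]))
0.0 [0.438  0.3806 0.0946] (array([16. ,  5.7, -0.6]), array([-0.01, -0.16,  0.12]))
-0.003 [0.4408 0.3808 0.0955] (array([18.9,  6.5, -0.6]), array([-0.01, -0.16,  0.12]))
px [319. 249.] n 222 c(a-yo,b)mm 22.7 40.5 dir -22.2 from pivot 60.7 size 8.3 13.2
```

View pics/wrist3c.png

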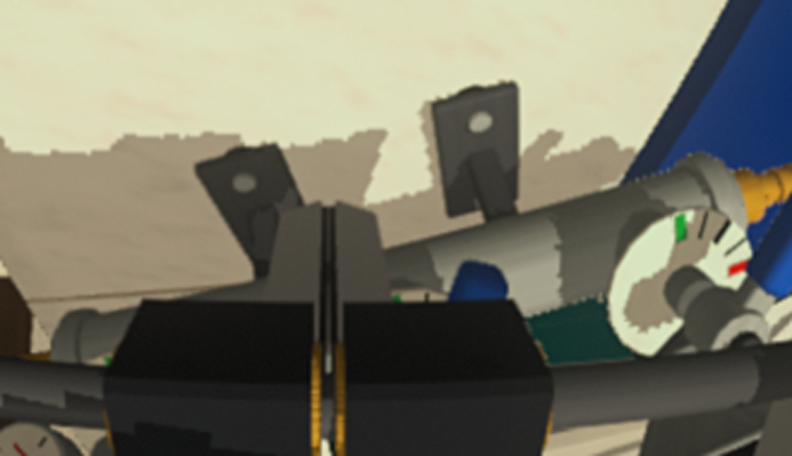

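```bash
cat >> h.py <<'E'
def arc(t0,t1,n,psi=-15,yo=0):
    R=toolR(psi);th=np.linspace(t0,t1,n+1);P=np.array([tcp(yo,t,psi=psi) for t in th]);
    return (np.diff(P,axis=0)@R*1000).round(2)
E
python3 - <<'E'
from h import *
print(arc(59,45,7)[:, :2].tolist())
E
```

```text
[[1.2, 0.15], [1.19, 0.19], [1.18, 0.23], [1.17, 0.27], [1.16, 0.31], [1.15, 0.35], [1.14, 0.39]]
```

Emit:
servo_tool --rows '[{"dx": 10,"dy": 4,"dz": -1,"ax": 0,"ay": 0,"az": 0,"fingers": 1},{"dx": 2,"dy": 0.5,"dz": 0,"ax": 0,"ay": 0,"az": 0,"fingers": 1},{"dx": 0,"dy": 0,"dz": 0,"ax": 0,"ay": 0,"az": 0,"fingers": 1}]' --force 20

```text
time_s: 5.35
eef_pos: [0.4356, 0.3813, 0.095]
ee_rot: [2.531, -0.156, 0.314]
ft_force: [-1.1, 1.3, -1.0]
opening: 0.0003
```

Emit:
servo_tool --rows '[{"dx": 2,"dy": 0.4,"dz": 0,"ax": 0,"ay": 0,"az": 0,"fingers": 1},{"dx": 2,"dy": 0.4,"dz": 0,"ax": 0,"ay": 0,"az": 0,"fingers": 1}]' --force 20

```text
time_s: 5.6
eef_pos: [0.4384, 0.3817, 0.0959]
ee_rot: [2.531, -0.154, 0.312]
ft_force: [-5.8, -0.3, 0.0]
opening: 0.0002
```

```bash
cat >> h.py <<'E'
def rep(yo,psi=-15):
    s=telemetry.state();R=toolR(psi);F=s["ft_force"]
    Rc=Ro.from_euler('xyz',s["ee_rot"]).as_matrix()
    c=s["eef_pos"]+Rc[:,0]*CX+Rc[:,1]*CY;q=c-piv(yo);a,b,hh=q@YM,q@D,q@N
    r=np.hypot(a,b);th=np.degrees(np.arctan2(b,a)-np.arcsin(.006/r))
    L=np.array([a,b])/r;FT=F@(-(-L[1]*YM+L[0]*D))
    tq=np.cross(q,F)@N
    print("t %.2f F_tool %s |F| %.1f  a,b,h mm %s r %.1f  theta_if_contact %.1f  reaction tang %.1f  torque/34mm %.1f"%(s["time_s"],(Rc.T@F).round(1),np.linalg.norm(F),(np.array([a,b,hh])*1000).round(1),r*1000,th,FT,tq/.034))
E
python3 - <<'E'
from h import *
rep(0)
g=tcp(0,59.1,0);print(delta(g,toolR(-15)))
E
```

```text
t 5.60 F_tool [-5.6 -0.7 -1.6] |F| 5.8  a,b,h mm [13.2 32.1  1.4] r 34.7  theta_if_contact 57.6  reaction tang -5.6  torque/34mm 5.7
(array([-0.9,  0.1,  1.4]), array([-0.11, -0.1 ,  0.02]))
```

Emit:
servo_tool --rows '[{"dx": 2,"dy": 0.4,"dz": 0,"ax": 0,"ay": 0,"az": 0,"fingers": 1},{"dx": 2,"dy": 0.4,"dz": 0,"ax": 0,"ay": 0,"az": 0,"fingers": 1}]' --force 20

```text
time_s: 5.85
eef_pos: [0.4384, 0.3817, 0.0959]
ee_rot: [2.533, -0.147, 0.308]
ft_force: [-5.8, 1.4, 2.6]
opening: 0.0009
```

Run:
```python
from h import *
rep(0)
f=vision.grab_frame("wrist"); levers(f)
```

```text
t 5.85 F_tool [-4.7 -0.6 -4.5] |F| 6.5  a,b,h mm [13.2 32.1  1.3] r 34.7  theta_if_contact 57.6  reaction tang -4.7  torque/34mm 4.8
px [461. 130.] n 15415 c(a-yo,b)mm 54.6 78.8 dir 51.5 from pivot 55.3 size 161.2 82.7
px [291. 243.] n 472 c(a-yo,b)mm 22.9 38.4 dir 80.4 from pivot 59.2 size 16.1 12.4
px [157. 311.] n 70 c(a-yo,b)mm 16.0 8.9 dir -23.5 from pivot 29.1 size 5.3 10.3
```

Emit:
servo_tool --rows '[{"dx": 4,"dy": 0.7,"dz": 0,"ax": 0,"ay": 0,"az": 0,"fingers": 1},{"dx": 4,"dy": 0.7,"dz": 0,"ax": 0,"ay": 0,"az": 0,"fingers": 1},{"dx": 4,"dy": 0.8,"dz": 0,"ax": 0,"ay": 0,"az": 0,"fingers": 1}]' --force 40

```text
time_s: 6.28
eef_pos: [0.4407, 0.3822, 0.0966]
ee_rot: [2.535, -0.131, 0.3]
ft_force: [-8.2, 1.4, 2.5]
opening: 0.0011
```

Run:
```python
from h import *
rep(0)
print(delta(tcp(0,45),toolR(-15)))
```

```text
t 6.28 F_tool [-7.  -1.1 -5. ] |F| 8.7  a,b,h mm [15.6 31.1  1.3] r 34.8  theta_if_contact 53.5  reaction tang -6.9  torque/34mm 7.1
(array([4.9, 1.6, 1.5]), array([-0.23,  1.37,  0.19]))
```

Emit:
servo_tool --rows '[{"dx": 4,"dy": 1,"dz": 0.5,"ax": 0,"ay": 1,"az": 0,"fingers": 1},{"dx": 4,"dy": 1,"dz": 0.5,"ax": 0,"ay": 1,"az": 0,"fingers": 1},{"dx": 4,"dy": 1.2,"dz": 0.5,"ax": 0,"ay": 1,"az": 0,"fingers": 1}]' --force 40

```text
time_s: 6.65
eef_pos: [0.4445, 0.3824, 0.0972]
ee_rot: [2.535, -0.162, 0.322]
ft_force: [-9.7, 1.9, 2.0]
opening: 0.0004
```

Run:
```python
from h import *
rep(0)
print(delta(tcp(0,45),toolR(-15)))
f=vision.grab_frame("wrist"); np.savez("wrist4.npz",**f); cv2.imwrite("pics/wrist4.png",f["pixels"]);levers(f)
```

```text
t 6.65 F_tool [-8.1 -2.1 -5.5] |F| 10.0  a,b,h mm [18.9 29.4  1.2] r 34.9  theta_if_contact 47.3  reaction tang -8.4  torque/34mm 8.7
(array([1.1, 0.8, 1.1]), array([-0.43, -0.81,  0.22]))
px [456. 127.] n 16584 c(a-yo,b)mm 58.1 78.6 dir 48.2 from pivot 53.5 size 164.1 87.5
px [293. 244.] n 439 c(a-yo,b)mm 29.0 34.6 dir 76.2 from pivot 50.0 size 14.8 13.1
px [161. 278.] n 56 c(a-yo,b)mm 36.2 31.4 dir 13.0 from pivot 41.0 size 4.5 7.4
px [148. 310.] n 79 c(a-yo,b)mm 16.2 9.1 dir -18.2 from pivot 29.2 size 5.9 11.7
```

Emit:
servo_tool --rows '[{"dx": 4,"dy": 1.2,"dz": 0.5,"ax": 0,"ay": 0.3,"az": 0,"fingers": 1},{"dx": 4,"dy": 1.3,"dz": 0.5,"ax": 0,"ay": 0.3,"az": 0,"fingers": 1}]' --force 40

```text
time_s: 6.95
eef_pos: [0.4466, 0.3825, 0.0978]
ee_rot: [2.538, -0.162, 0.324]
ft_force: [-8.7, 2.2, 2.9]
opening: 0.0001
```

Run:
```python
from h import *
rep(0)
f=vision.grab_frame("wrist"); np.savez("wrist5.npz",**f); cv2.imwrite("pics/wrist5.png",f["pixels"]);levers(f)
```

```text
t 6.95 F_tool [-7.  -1.7 -6.1] |F| 9.5  a,b,h mm [20.8 28.2  1.1] r 35.1  theta_if_contact 43.7  reaction tang -7.2  torque/34mm 7.4
px [455. 126.] n 17014 c(a-yo,b)mm 59.2 78.2 dir 47.9 from pivot 52.9 size 165.0 88.3
px [293. 245.] n 427 c(a-yo,b)mm 31.1 32.8 dir 79.7 from pivot 46.6 size 14.2 13.7
px [158. 278.] n 89 c(a-yo,b)mm 36.7 31.0 dir 9.8 from pivot 40.2 size 10.5 7.1
px [145. 309.] n 66 c(a-yo,b)mm 16.2 8.6 dir -18.9 from pivot 28.1 size 5.2 10.7
```

Emit:
servo_tool --rows '[{"dx": -14,"dy": -5,"dz": 0,"ax": -0.5,"ay": -0.8,"az": 0,"fingers": 1},{"dx": 0,"dy": 0,"dz": -35,"ax": 0,"ay": 0,"az": 0,"fingers": 1},{"dx": 0,"dy": 0,"dz": -45,"ax": 0,"ay": 0,"az": 0,"fingers": 1},{"dx": 0,"dy": 10,"dz": -45,"ax": 0,"ay": 0,"az": 0,"fingers": 1},{"dx": 0,"dy": 0,"dz": 0,"ax": 0,"ay": 0,"az": 0,"fingers": 1}]' --force 40

```text
time_s: 7.62
eef_pos: [0.3958, 0.439, 0.2009]
ee_rot: [2.526, -0.15, 0.319]
ft_force: [0.1, 0.3, 0.3]
opening: 0.0008
```

Run:
```python
from h import *
rep(0)
f=vision.grab_frame("wrist"); np.savez("wrist6.npz",**f); cv2.imwrite("pics/wrist6.png",f["pixels"]);levers(f)
s=vision.grab_frame("scene"); np.savez("scene6.npz",**s);cv2.imwrite("pics/scene6c.png",cv2.resize(s["pixels"][185:300,150:330],None,fx=4.4,fy=4.4,interpolation=cv2.INTER_CUBIC))
a=f["pixels"][130:270,120:420]; cv2.imwrite("pics/wrist6c.png",cv2.resize(a,None,fx=2.6,fy=2.6,interpolation=cv2.INTER_CUBIC))
```

```text
t 7.62 F_tool [ 0.2 -0.1 -0.3] |F| 0.4  a,b,h mm [  5.1  27.8 128.1] r 28.2  theta_if_contact 67.3  reaction tang 0.2  torque/34mm -0.2
px [419. 117.] n 12975 c(a-yo,b)mm 90.2 68.7 dir 38.9 from pivot 37.3 size 229.5 123.5
px [288. 194.] n 373 c(a-yo,b)mm 24.0 23.8 dir 45.4 from pivot 44.8 size 33.2 12.3
px [204. 218.] n 310 c(a-yo,b)mm 27.5 20.4 dir 38.2 from pivot 36.6 size 34.4 10.8
```

View pics/wrist6c.png

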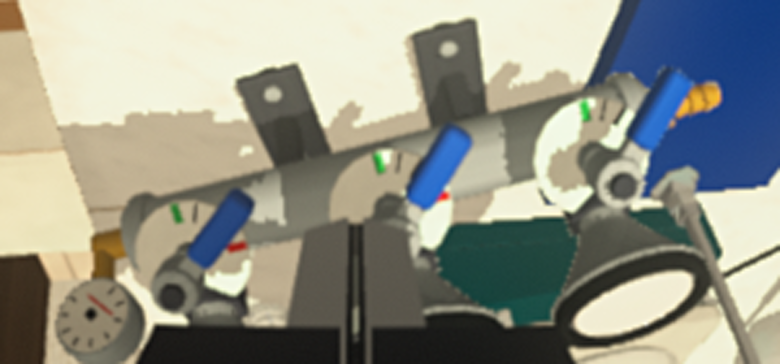

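View pics/scene6c.png

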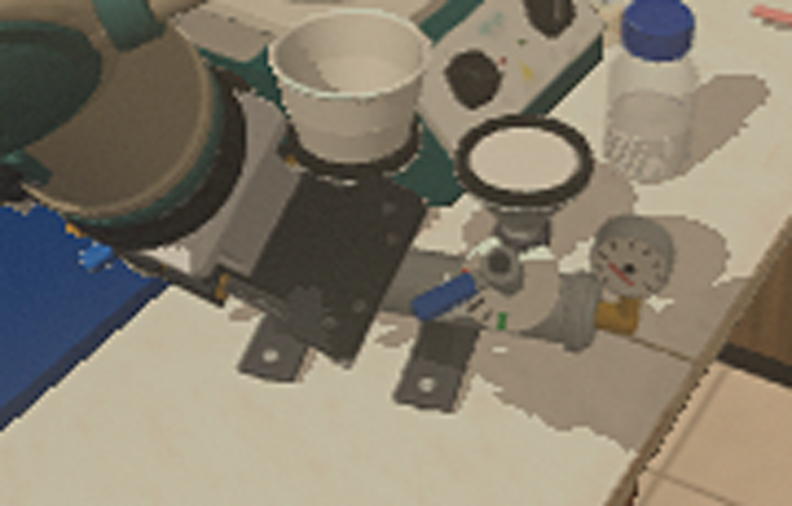

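Run:
```python
from h import *
R=toolR(-15)
for h in (.09,.04,0): print(h,delta(tcp(-.092,38,.014,h=h),R))
print(arc(38,-10,12,yo=-.092)[:,:2].tolist())
```

```text
0.09 (array([-80.2,  11.7,  34.7]), array([0.39, 0.18, 0.62]))
0.04 (array([-80. ,  11.3,  84.7]), array([0.39, 0.18, 0.62]))
0 (array([-79.9,  11. , 124.7]), array([0.39, 0.18, 0.62]))
[[2.11, 1.17], [2.02, 1.31], [1.92, 1.45], [1.82, 1.58], [1.7, 1.7], [1.58, 1.82], [1.45, 1.92], [1.31, 2.02], [1.17, 2.11], [1.02, 2.18], [0.86, 2.25], [0.7, 2.3]]
```

Emit:
servo_tool --rows '[{"dx": -40,"dy": 5,"dz": 10,"ax": 0.4,"ay": 0.2,"az": 0.6,"fingers": 1},{"dx": -40,"dy": 6,"dz": 20,"ax": 0,"ay": 0,"az": 0,"fingers": 1},{"dx": 0,"dy": 0,"dz": 20,"ax": 0,"ay": 0,"az": 0,"fingers": 1},{"dx": 0,"dy": 0,"dz": 20,"ax": 0,"ay": 0,"az": 0,"fingers": 1},{"dx": 0,"dy": 0,"dz": 0,"ax": 0,"ay": 0,"az": 0,"fingers": 1}]' --force 40

```text
time_s: 8.35
eef_pos: [0.3391, 0.3582, 0.1261]
ee_rot: [2.519, -0.141, 0.31]
ft_force: [0.1, 0.5, -0.6]
opening: -0.0001
```

Run:
```python
from h import *
R=toolR(-15)
for h in (.04,0): print(h,delta(tcp(-.092,38,.014,h=h),R))
rep(-.092)
```

```text
0.04 (array([ 7.2, -0.5,  3.1]), array([0.64, 0.57, 0.35]))
0 (array([ 7.6, -0.9, 43.1]), array([0.64, 0.57, 0.35]))
t 8.35 F_tool [ 0.1 -0.8  0.3] |F| 0.8  a,b,h mm [ 7.5 38.1 43.1] r 38.9  theta_if_contact 70.0  reaction tang 0.2  torque/34mm -0.2
```

Emit:
servo_tool --rows '[{"dx": 3,"dy": -1,"dz": 15,"ax": 0.6,"ay": 0.5,"az": 0.3,"fingers": 1},{"dx": 2,"dy": 0,"dz": 15,"ax": 0,"ay": 0,"az": 0,"fingers": 1},{"dx": 0,"dy": 0,"dz": 11,"ax": 0,"ay": 0,"az": 0,"fingers": 1},{"dx": 0,"dy": 0,"dz": 0,"ax": 0,"ay": 0,"az": 0,"fingers": 1}]' --force 40

```text
time_s: 8.85
eef_pos: [0.3566, 0.3384, 0.0909]
ee_rot: [2.528, -0.15, 0.31]
ft_force: [0.2, -0.4, -0.6]
opening: 0.0007
```

Run:
```python
from h import *
R=toolR(-15)
for g in (.014,0): print(g,delta(tcp(-.092,38,g),R))
rep(-.092)
f=vision.grab_frame("wrist"); np.savez("wrist7.npz",**f);a=f["pixels"][130:330,60:380]; cv2.imwrite("pics/wrist7c.png",cv2.resize(a,None,fx=2.4,fy=2.4,interpolation=cv2.INTER_CUBIC))
```

```text
0.014 (array([ 2. ,  0.7, -0.5]), array([0.11, 0.15, 0.06]))
0 (array([13.2,  9.1, -0.6]), array([0.11, 0.15, 0.06]))
t 8.85 F_tool [-0.   0.   0.8] |F| 0.8  a,b,h mm [12.7 37.9 -0.6] r 39.9  theta_if_contact 62.8  reaction tang -0.0  torque/34mm 0.0
```

View pics/wrist7c.png

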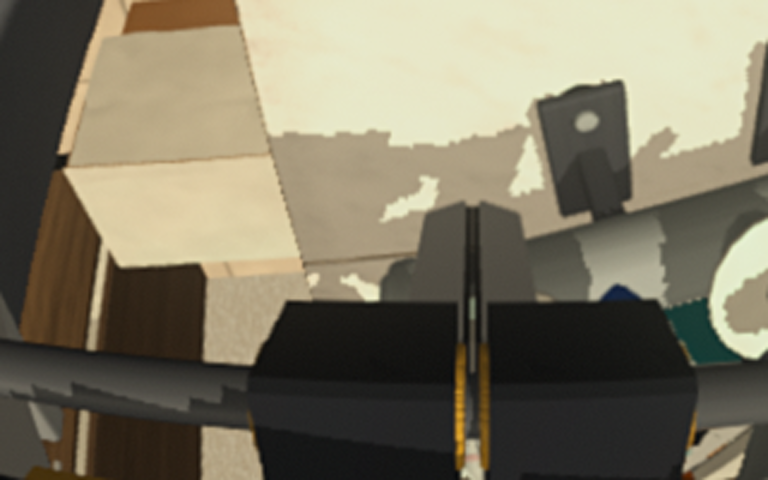

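Emit:
servo_tool --rows '[{"dx": 10,"dy": 7,"dz": -0.5,"ax": 0,"ay": 0,"az": 0,"fingers": 1},{"dx": 3,"dy": 1.7,"dz": 0,"ax": 0,"ay": 0,"az": 0,"fingers": 1},{"dx": 3,"dy": 1.7,"dz": 0,"ax": 0,"ay": 0,"az": 0,"fingers": 1}]' --force 40

```text
time_s: 9.28
eef_pos: [0.3724, 0.3367, 0.1002]
ee_rot: [2.533, -0.149, 0.308]
ft_force: [-7.0, 1.8, -3.7]
opening: 0.0005
```

Run:
```python
from h import *
R=toolR(-15)
print(delta(tcp(-.092,38,0),R))
rep(-.092)
```

```text
(array([-2.6, -0.2,  1.5]), array([-0.15,  0.29, -0.02]))
t 9.28 F_tool [-6.6 -4.8  0. ] |F| 8.2  a,b,h mm [25.6 24.8  1.4] r 35.6  theta_if_contact 34.4  reaction tang -8.1  torque/34mm 8.5
```

Emit:
servo_tool --rows '[{"dx": 4.2,"dy": 2.7,"dz": 0.5,"ax": 0,"ay": 0,"az": 0,"fingers": 1},{"dx": 4,"dy": 2.9,"dz": 0.5,"ax": 0,"ay": 0.3,"az": 0,"fingers": 1},{"dx": 3.9,"dy": 3.1,"dz": 0.5,"ax": 0,"ay": 0.3,"az": 0,"fingers": 1}]' --force 40

```text
time_s: 9.65
eef_pos: [0.3782, 0.3353, 0.1029]
ee_rot: [2.546, -0.147, 0.304]
ft_force: [-8.0, 4.7, 0.8]
opening: 0.0006
```

Run:
```python
from h import *
R=toolR(-15)
rep(-.092)
print(delta(tcp(-.092,20,0),R))
```

```text
t 9.65 F_tool [-6.  -4.7 -5.3] |F| 9.3  a,b,h mm [29.8 19.8  1. ] r 35.8  theta_if_contact 24.0  reaction tang -7.5  torque/34mm 7.9
(array([0.7, 2.5, 1.2]), array([-0.85,  0.48, -0.14]))
```

Emit:
servo_tool --rows '[{"dx": 3.4,"dy": 2.9,"dz": 0.5,"ax": -0.5,"ay": 0.3,"az": 0,"fingers": 1},{"dx": 3.3,"dy": 3.0,"dz": 0.5,"ax": -0.5,"ay": 0.2,"az": 0,"fingers": 1},{"dx": 3.2,"dy": 3.2,"dz": 0.5,"ax": -0.5,"ay": 0.2,"az": 0,"fingers": 1},{"dx": 3.0,"dy": 3.3,"dz": 0.5,"ax": -0.5,"ay": 0.2,"az": 0,"fingers": 1}]' --force 40

```text
time_s: 10.15
eef_pos: [0.3832, 0.3329, 0.1062]
ee_rot: [2.529, -0.148, 0.302]
ft_force: [-7.0, 3.1, -0.9]
opening: 0.0004
```

Run:
```python
from h import *
R=toolR(-15)
rep(-.092)
print(delta(tcp(-.092,10,0),R))
```

```text
t 10.15 F_tool [-5.8 -4.1 -2.8] |F| 7.7  a,b,h mm [33.  14.1  1.1] r 35.9  theta_if_contact 13.6  reaction tang -6.8  torque/34mm 7.2
(array([0.1, 2.4, 1.2]), array([ 0.13,  0.49, -0.25]))
```

Emit:
servo_tool --rows '[{"dx": 2.6,"dy": 3.0,"dz": 0.5,"ax": 0,"ay": 0.3,"az": 0,"fingers": 1},{"dx": 2.5,"dy": 3.1,"dz": 0.5,"ax": -0.3,"ay": 0.2,"az": 0,"fingers": 1},{"dx": 2.4,"dy": 3.2,"dz": 0.5,"ax": -0.3,"ay": 0.2,"az": 0,"fingers": 1}]' --force 40

```text
time_s: 10.52
eef_pos: [0.3854, 0.3314, 0.108]
ee_rot: [2.533, -0.15, 0.303]
ft_force: [-7.0, 4.9, -1.8]
opening: 0.0001
```

Run:
```python
from h import *
R=toolR(-15)
rep(-.092)
print(delta(tcp(-.092,5,0),R))
```

```text
t 10.53 F_tool [-5.5 -6.1 -3.1] |F| 8.8  a,b,h mm [34.1 11.2  1.2] r 35.9  theta_if_contact 8.5  reaction tang -8.1  torque/34mm 8.6
(array([-0.2,  2.4,  1.3]), array([-0.14,  0.39, -0.31]))
```

Emit:
servo_tool --rows '[{"dx": 2.3,"dy": 3.3,"dz": 0.5,"ax": 0,"ay": 0.2,"az": 0,"fingers": 1},{"dx": 2.2,"dy": 3.3,"dz": 0.5,"ax": -0.2,"ay": 0.2,"az": 0,"fingers": 1}]' --force 40

```text
time_s: 10.78
eef_pos: [0.3867, 0.3304, 0.1092]
ee_rot: [2.541, -0.151, 0.302]
ft_force: [-6.2, 4.2, -1.6]
opening: 0.0002
```

Run:
```python
from h import *
R=toolR(-15)
rep(-.092)
print(delta(tcp(-.092,5,0),R))
```

```text
t 10.78 F_tool [-4.8 -5.4 -2.6] |F| 7.7  a,b,h mm [34.7  9.2  1.2] r 35.9  theta_if_contact 5.3  reaction tang -7.1  torque/34mm 7.5
(array([-1.3,  0.7,  1.3]), array([-0.57,  0.34, -0.36]))
```

Emit:
servo_tool --rows '[{"dx": 2.0,"dy": 3.4,"dz": 0.5,"ax": -0.4,"ay": 0.2,"az": 0,"fingers": 1},{"dx": 2.0,"dy": 3.5,"dz": 0.5,"ax": -0.4,"ay": 0.2,"az": 0,"fingers": 1},{"dx": 1.9,"dy": 3.5,"dz": 0.5,"ax": -0.4,"ay": 0.2,"az": 0,"fingers": 1}]' --force 40

```text
time_s: 11.15
eef_pos: [0.3883, 0.3289, 0.1107]
ee_rot: [2.538, -0.154, 0.302]
ft_force: [-7.5, 6.1, -2.4]
opening: 0.0005
```

Run:
```python
from h import *
R=toolR(-15)
rep(-.092)
print(delta(tcp(-.092,0,0),R))
```

```text
t 11.15 F_tool [-5.7 -7.5 -3.3] |F| 10.0  a,b,h mm [35.3  6.6  1.3] r 35.9  theta_if_contact 1.0  reaction tang -9.2  torque/34mm 9.8
(array([-1.2,  1. ,  1.4]), array([-0.41,  0.23, -0.44]))
```

Emit:
servo_tool --rows '[{"dx": 1.7,"dy": 3.6,"dz": 0.5,"ax": -0.3,"ay": 0.2,"az": -0.2,"fingers": 1},{"dx": 1.7,"dy": 3.6,"dz": 0.5,"ax": -0.3,"ay": 0.2,"az": -0.2,"fingers": 1}]' --force 40

```text
time_s: 11.4
eef_pos: [0.3884, 0.3285, 0.111]
ee_rot: [2.542, -0.151, 0.308]
ft_force: [-7.1, 6.0, -3.9]
opening: 0.0006
```

Run:
```python
from h import *
R=toolR(-15)
rep(-.092)
print(delta(tcp(-.092,0,0),R))
```

```text
t 11.40 F_tool [-5.4 -8.3 -1.9] |F| 10.1  a,b,h mm [35.4  6.2  1.2] r 35.9  theta_if_contact 0.3  reaction tang -9.8  torque/34mm 10.3
(array([-1.3,  0.5,  1.4]), array([-0.66,  0.17, -0.07]))
```

Emit:
servo_tool --rows '[{"dx": 2.0,"dy": 4.6,"dz": 0.5,"ax": -0.4,"ay": 0.2,"az": 0,"fingers": 1},{"dx": 2.0,"dy": 4.6,"dz": 0.5,"ax": -0.4,"ay": 0.2,"az": 0,"fingers": 1}]' --force 40

```text
time_s: 11.65
eef_pos: [0.3891, 0.3278, 0.1118]
ee_rot: [2.545, -0.152, 0.308]
ft_force: [-7.6, 8.5, -5.4]
opening: 0.0006
```

Run:
```python
from h import *
R=toolR(-15)
rep(-.092)
print(delta(tcp(-.092,0,0),R))
```

```text
t 11.65 F_tool [ -5.4 -11.2  -2. ] |F| 12.6  a,b,h mm [35.5  5.   1.3] r 35.9  theta_if_contact -1.6  reaction tang -12.4  torque/34mm 13.1
(array([-1.7, -0.5,  1.4]), array([-0.87,  0.14, -0.12]))
```

Emit:
servo_tool --rows '[{"dx": -4,"dy": -14,"dz": -1,"ax": -0.8,"ay": 0,"az": 0,"fingers": 1},{"dx": 0,"dy": 0,"dz": -20,"ax": 0,"ay": 0,"az": 0,"fingers": 1},{"dx": 0,"dy": 0,"dz": -45,"ax": 0,"ay": 0,"az": 0,"fingers": 1},{"dx": 0,"dy": 0,"dz": -45,"ax": 0,"ay": 0,"az": 0,"fingers": 1},{"dx": 25,"dy": -10,"dz": -10,"ax": 0,"ay": 0,"az": 0,"fingers": 1},{"dx": 0,"dy": 0,"dz": 0,"ax": 0,"ay": 0,"az": 0,"fingers": 1}]' --force 40

```text
time_s: 12.4
eef_pos: [0.3685, 0.4194, 0.2016]
ee_rot: [2.525, -0.153, 0.311]
ft_force: [-0.3, -0.1, -0.3]
opening: 0.0004
```

Run:
```python
from h import *
R=toolR(-15)
rep(-.092)
f=vision.grab_frame("wrist"); np.savez("wrist8.npz",**f);levers(f);a=f["pixels"][110:270,90:420]; cv2.imwrite("pics/wrist8c.png",cv2.resize(a,None,fx=2.4,fy=2.4,interpolation=cv2.INTER_CUBIC))
for h in (.12,.09,.04,0): print(h,delta(tcp(.092,46.5,.014,h=h),R))
```

```text
t 12.40 F_tool [-0.4 -0.1  0.2] |F| 0.5  a,b,h mm [ 63.6  24.7 126.7] r 68.2  theta_if_contact 16.2  reaction tang -0.3  torque/34mm 0.7
px [439. 109.] n 11583 c(a-yo,b)mm 83.0 68.4 dir 38.4 from pivot 39.5 size 220.6 121.0
px [321. 183.] n 373 c(a-yo,b)mm 24.1 23.7 dir 45.4 from pivot 44.5 size 33.1 12.1
px [353. 196.] n 78 c(a-yo,b)mm 54.2 1.0 dir -49.0 from pivot 1.1 size 8.5 14.4
0.12 (array([122.6, -47.3,   5.9]), array([0.33, 0.07, 0.01]))
0.09 (array([122.6, -47.5,  35.9]), array([0.33, 0.07, 0.01]))
0.04 (array([122.7, -47.8,  85.9]), array([0.33, 0.07, 0.01]))
0 (array([122.7, -48. , 125.9]), array([0.33, 0.07, 0.01]))
```

View pics/wrist8c.png

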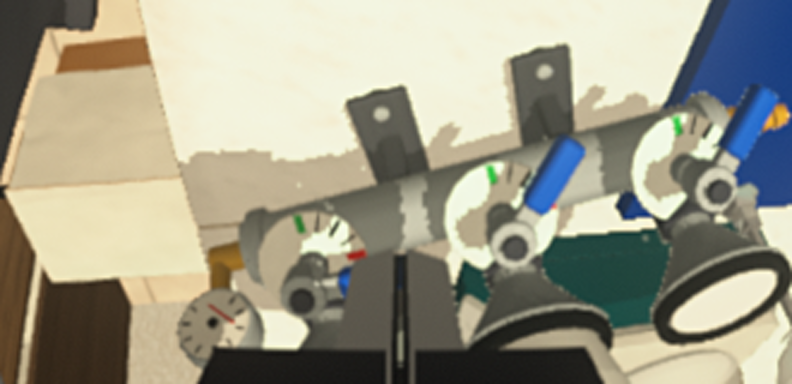

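Emit:
servo_tool --rows '[{"dx": 42,"dy": -16,"dz": 0,"ax": 0.3,"ay": 0,"az": 0,"fingers": 1},{"dx": 42,"dy": -16,"dz": 5,"ax": 0,"ay": 0,"az": 0,"fingers": 1},{"dx": 38,"dy": -15,"dz": 10,"ax": 0,"ay": 0,"az": 0,"fingers": 1},{"dx": 0,"dy": 0,"dz": 30,"ax": 0,"ay": 0,"az": 0,"fingers": 1},{"dx": 0,"dy": 0,"dz": 30,"ax": 0,"ay": 0,"az": 0,"fingers": 1},{"dx": 0,"dy": 0,"dz": 0,"ax": 0,"ay": 0,"az": 0,"fingers": 1}]' --force 40

```text
time_s: 13.2
eef_pos: [0.4944, 0.4491, 0.126]
ee_rot: [2.519, -0.139, 0.31]
ft_force: [-0.2, 0.1, 1.4]
opening: 0.0008
```

Run:
```python
from h import *
R=toolR(-15)
rep(.092)
f=vision.grab_frame("wrist"); np.savez("wrist9.npz",**f);a=f["pixels"][110:300,90:420]; cv2.imwrite("pics/wrist9c.png",cv2.resize(a,None,fx=2.4,fy=2.4,interpolation=cv2.INTER_CUBIC))
for h in (.04,0): print(h,delta(tcp(.092,46.5,.014,h=h),R))
print(telemetry.state()["qpos"].round(3))
```

```text
t 13.20 F_tool [ 0.1  0.7 -1.2] |F| 1.4  a,b,h mm [ 3.5 39.  43.6] r 39.1  theta_if_contact 76.0  reaction tang -0.0  torque/34mm 0.0
0.04 (array([ 4.7, -0.7,  5.1]), array([0.56, 0.54, 0.34]))
0 (array([ 5.1, -1.1, 45.1]), array([0.56, 0.54, 0.34]))
[ 0.936  0.647  1.306 -0.571  1.501  0.804]
```

View pics/wrist9c.png

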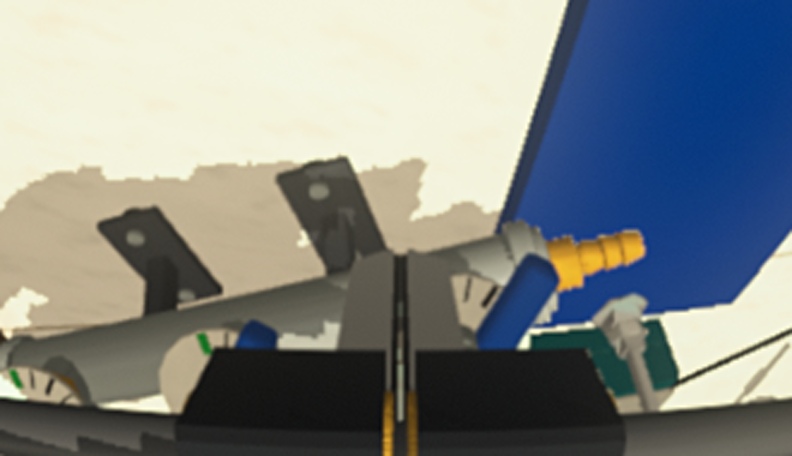

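Emit:
servo_tool --rows '[{"dx": 2,"dy": -1,"dz": 15,"ax": 0.6,"ay": 0.5,"az": 0.3,"fingers": 1},{"dx": 1,"dy": 0,"dz": 15,"ax": 0,"ay": 0,"az": 0,"fingers": 1},{"dx": 0,"dy": 0,"dz": 12,"ax": 0,"ay": 0,"az": 0,"fingers": 1},{"dx": 0,"dy": 0,"dz": 0,"ax": 0,"ay": 0,"az": 0,"fingers": 1}]' --force 40

```text
time_s: 13.75
eef_pos: [0.5092, 0.4323, 0.0952]
ee_rot: [2.533, -0.156, 0.313]
ft_force: [-0.4, -0.4, -0.6]
opening: 0.0003
```

Run:
```python
from h import *
R=toolR(-15)
rep(.092)
for g in (.014,0): print(g,delta(tcp(.092,46.5,g),R))
print(arc(46.5,-9.5,14,yo=.092)[:,:2].tolist())
```

```text
t 13.75 F_tool [-0.6 -0.1  0.6] |F| 0.8  a,b,h mm [ 7.9 39.1  5.8] r 39.9  theta_if_contact 70.0  reaction tang -0.6  torque/34mm 0.7
0.014 (array([1.2, 0.4, 5.8]), array([-0.19, -0.2 , -0.03]))
0 (array([13.5,  7.1,  5.8]), array([-0.19, -0.2 , -0.03]))
[[2.26, 0.84], [2.19, 1.0], [2.12, 1.15], [2.03, 1.29], [1.94, 1.43], [1.83, 1.56], [1.72, 1.69], [1.6, 1.8], [1.47, 1.91], [1.33, 2.01], [1.19, 2.1], [1.04, 2.17], [0.88, 2.24], [0.72, 2.3]]
```

Now approach contact with the left lever and start the push, with a small force-limited step first.

Emit:
servo_tool --rows '[{"dx": 10,"dy": 5,"dz": 5,"ax": 0,"ay": 0,"az": 0,"fingers": 1},{"dx": 3,"dy": 1.3,"dz": 0.5,"ax": 0,"ay": 0,"az": 0,"fingers": 1},{"dx": 3,"dy": 1.3,"dz": 0,"ax": 0,"ay": 0,"az": 0,"fingers": 1}]' --force 40

```text
time_s: 14.12
eef_pos: [0.5261, 0.4287, 0.0975]
ee_rot: [2.535, -0.153, 0.31]
ft_force: [-8.0, 2.7, -0.4]
opening: 0.0006
```

Run:
```python
from h import *
R=toolR(-15)
rep(.092)
print(delta(tcp(.092,46.5,0),R))
```

```text
t 14.12 F_tool [-6.8 -3.8 -3.4] |F| 8.5  a,b,h mm [20.7 28.5  0.8] r 35.2  theta_if_contact 44.3  reaction tang -7.7  torque/34mm 8.0
(array([-1.6,  0.2,  0.8]), array([-0.32,  0.02, -0.04]))
```

Emit:
servo_tool --rows '[{"dx": 4.6,"dy": 1.9,"dz": 0.5,"ax": -0.3,"ay": 0.2,"az": 0,"fingers": 1},{"dx": 4.5,"dy": 2.2,"dz": 0.5,"ax": -0.3,"ay": 0.3,"az": 0,"fingers": 1},{"dx": 4.4,"dy": 2.5,"dz": 0.5,"ax": -0.3,"ay": 0.3,"az": 0,"fingers": 1},{"dx": 4.2,"dy": 2.7,"dz": 0.5,"ax": -0.3,"ay": 0.3,"az": 0,"fingers": 1},{"dx": 4.0,"dy": 2.9,"dz": 0.5,"ax": -0.3,"ay": 0.3,"az": 0,"fingers": 1}]' --force 40

```text
time_s: 14.75
eef_pos: [0.533, 0.428, 0.1003]
ee_rot: [2.523, -0.147, 0.311]
ft_force: [-6.3, 2.3, -0.9]
opening: 0.0001
```

Run:
```python
from h import *
R=toolR(-15)
rep(.092)
print(delta(tcp(.092,20,0),R))
```

```text
t 14.75 F_tool [-5.3 -3.4 -2.3] |F| 6.7  a,b,h mm [26.4 23.6  0.7] r 35.4  theta_if_contact 32.1  reaction tang -6.3  torque/34mm 6.6
(array([5.1, 5.2, 0.8]), array([0.37, 0.25, 0.2 ]))
```

Emit:
servo_tool --rows '[{"dx": 4.5,"dy": 3.1,"dz": 0.5,"ax": 0,"ay": 0.3,"az": 0.1,"fingers": 1},{"dx": 4.4,"dy": 3.3,"dz": 0.5,"ax": -0.2,"ay": 0.3,"az": 0,"fingers": 1},{"dx": 4.2,"dy": 3.5,"dz": 0.5,"ax": -0.2,"ay": 0.3,"az": 0,"fingers": 1},{"dx": 4.1,"dy": 3.7,"dz": 0.5,"ax": -0.2,"ay": 0.3,"az": 0,"fingers": 1}]' --force 40

```text
time_s: 15.25
eef_pos: [0.5387, 0.4263, 0.1035]
ee_rot: [2.527, -0.145, 0.314]
ft_force: [-7.0, 3.2, -1.3]
opening: 0.0006
```

Run:
```python
from h import *
R=toolR(-15)
rep(.092)
print(delta(tcp(.092,10,0),R))
```

```text
t 15.25 F_tool [-5.8 -4.6 -2.6] |F| 7.9  a,b,h mm [30.5 18.3  0.7] r 35.6  theta_if_contact 21.2  reaction tang -7.4  torque/34mm 7.7
(array([3.6, 5.7, 0.8]), array([0.12, 0.25, 0.38]))
```

Emit:
servo_tool --rows '[{"dx": 3.6,"dy": 3.4,"dz": 0.5,"ax": 0,"ay": 0.3,"az": 0.2,"fingers": 1},{"dx": 3.5,"dy": 3.5,"dz": 0.5,"ax": -0.2,"ay": 0.3,"az": 0.1,"fingers": 1},{"dx": 3.4,"dy": 3.7,"dz": 0.5,"ax": -0.2,"ay": 0.3,"az": 0,"fingers": 1},{"dx": 3.2,"dy": 3.8,"dz": 0.5,"ax": -0.2,"ay": 0.3,"az": 0,"fingers": 1}]' --force 40

```text
time_s: 15.75
eef_pos: [0.5423, 0.4245, 0.106]
ee_rot: [2.535, -0.148, 0.315]
ft_force: [-6.7, 4.8, -1.4]
opening: 0.0004
```

Run:
```python
from h import *
R=toolR(-15)
rep(.092)
print(delta(tcp(.092,5,0),R))
```

```text
t 15.75 F_tool [-5.1 -5.9 -3.2] |F| 8.4  a,b,h mm [32.7 14.1  0.8] r 35.6  theta_if_contact 13.6  reaction tang -7.7  torque/34mm 8.1
(array([2. , 4.7, 0.8]), array([-0.33,  0.08,  0.35]))
```

Emit:
servo_tool --rows '[{"dx": 2.9,"dy": 3.8,"dz": 0.5,"ax": -0.3,"ay": 0.2,"az": 0.2,"fingers": 1},{"dx": 2.8,"dy": 3.9,"dz": 0.5,"ax": -0.3,"ay": 0.2,"az": 0.1,"fingers": 1},{"dx": 2.7,"dy": 4.0,"dz": 0.5,"ax": -0.3,"ay": 0.2,"az": 0,"fingers": 1}]' --force 40

```text
time_s: 16.12
eef_pos: [0.5443, 0.4232, 0.1077]
ee_rot: [2.536, -0.149, 0.313]
ft_force: [-6.2, 4.7, -2.3]
opening: 0.0006
```

Run:
```python
from h import *
R=toolR(-15)
rep(.092)
print(delta(tcp(.092,5,0),R))
```

```text
t 16.12 F_tool [-4.8 -6.2 -2.3] |F| 8.1  a,b,h mm [33.7 11.3  0.8] r 35.6  theta_if_contact 8.8  reaction tang -7.8  torque/34mm 8.1
(array([0.2, 2.3, 0.9]), array([-0.35,  0.11,  0.24]))
```

Emit:
servo_tool --rows '[{"dx": 2.5,"dy": 4.0,"dz": 0.5,"ax": -0.3,"ay": 0.2,"az": 0.1,"fingers": 1},{"dx": 2.4,"dy": 4.1,"dz": 0.5,"ax": -0.3,"ay": 0.2,"az": 0.1,"fingers": 1},{"dx": 2.3,"dy": 4.2,"dz": 0.5,"ax": -0.3,"ay": 0.2,"az": 0,"fingers": 1}]' --force 40

```text
time_s: 16.5
eef_pos: [0.546, 0.4218, 0.1092]
ee_rot: [2.537, -0.15, 0.314]
ft_force: [-5.5, 4.8, -2.4]
opening: 0.0005
```

Run:
```python
from h import *
R=toolR(-15)
rep(.092)
print(delta(tcp(.092,0,0),R))
```

```text
t 16.50 F_tool [-4.  -6.2 -2. ] |F| 7.7  a,b,h mm [34.5  8.7  0.9] r 35.6  theta_if_contact 4.5  reaction tang -7.4  torque/34mm 7.7
(array([0.3, 2.7, 0.9]), array([-0.45,  0.04,  0.24]))
```

Emit:
servo_tool --rows '[{"dx": 2.2,"dy": 4.2,"dz": 0.5,"ax": -0.4,"ay": 0.2,"az": 0.1,"fingers": 1},{"dx": 2.1,"dy": 4.2,"dz": 0.5,"ax": -0.3,"ay": 0.2,"az": 0.1,"fingers": 1}]' --force 40

```text
time_s: 16.75
eef_pos: [0.547, 0.4208, 0.1101]
ee_rot: [2.537, -0.152, 0.314]
ft_force: [-5.6, 5.7, -2.1]
opening: 0.0004
```

Run:
```python
from h import *
R=toolR(-15)
rep(.092)
print(delta(tcp(.092,0,0),R))
```

```text
t 16.75 F_tool [-3.8 -6.8 -2.8] |F| 8.3  a,b,h mm [34.8  7.1  0.8] r 35.6  theta_if_contact 1.8  reaction tang -7.7  torque/34mm 8.1
(array([-0.5,  1.3,  0.9]), array([-0.45, -0.05,  0.17]))
```

Emit:
servo_tool --rows '[{"dx": 2.0,"dy": 4.3,"dz": 0.5,"ax": -0.4,"ay": 0.1,"az": 0.1,"fingers": 1},{"dx": 1.9,"dy": 4.3,"dz": 0.5,"ax": -0.3,"ay": 0.1,"az": 0.1,"fingers": 1}]' --force 40

```text
time_s: 17.0
eef_pos: [0.5479, 0.4198, 0.1111]
ee_rot: [2.538, -0.151, 0.312]
ft_force: [-5.3, 6.2, -2.6]
opening: 0.0007
```

Run:
```python
from h import *
R=toolR(-15)
rep(.092)
print(delta(tcp(.092,0,0),R))
```

```text
t 17.00 F_tool [-3.5 -7.4 -2.5] |F| 8.6  a,b,h mm [35.1  5.5  0.9] r 35.5  theta_if_contact -0.8  reaction tang -8.2  torque/34mm 8.5
(array([-1.2, -0.2,  0.9]), array([-0.47,  0.02,  0.1 ]))
```

Emit:
servo_tool --rows '[{"dx": 1.8,"dy": 4.4,"dz": 0.5,"ax": -0.4,"ay": 0.1,"az": 0.1,"fingers": 1},{"dx": 1.7,"dy": 4.4,"dz": 0.5,"ax": -0.3,"ay": 0.1,"az": 0.1,"fingers": 1}]' --force 40

```text
time_s: 17.25
eef_pos: [0.5487, 0.4188, 0.1121]
ee_rot: [2.539, -0.152, 0.311]
ft_force: [-4.4, 5.8, -2.8]
opening: 0.0006
```

Run:
```python
from h import *
R=toolR(-15)
rep(.092)
print(delta(tcp(.092,-5,0),R))
```

```text
t 17.25 F_tool [-2.8 -7.  -1.9] |F| 7.8  a,b,h mm [35.3  3.9  0.9] r 35.5  theta_if_contact -3.5  reaction tang -7.6  torque/34mm 7.9
(array([-0.7,  1.1,  1. ]), array([-0.52,  0.06,  0.02]))
```

Emit:
servo_tool --rows '[{"dx": 1.5,"dy": 4.5,"dz": 0.5,"ax": -0.5,"ay": 0.1,"az": 0,"fingers": 1},{"dx": 1.4,"dy": 4.5,"dz": 0.5,"ax": -0.4,"ay": 0.1,"az": 0,"fingers": 1},{"dx": 1.3,"dy": 4.5,"dz": 0.5,"ax": -0.3,"ay": 0.1,"az": 0,"fingers": 1}]' --force 40

```text
time_s: 17.62
eef_pos: [0.5497, 0.4173, 0.1134]
ee_rot: [2.538, -0.15, 0.314]
ft_force: [-4.3, 5.5, -3.5]
opening: 0.0008
```

Run:
```python
from h import *
R=toolR(-15)
rep(.092)
print(delta(tcp(.092,-5,0),R))
```

```text
t 17.62 F_tool [-2.9 -7.1 -1.2] |F| 7.8  a,b,h mm [35.4  1.6  0.9] r 35.4  theta_if_contact -7.1  reaction tang -7.7  torque/34mm 8.0
(array([-1.3, -1.1,  1. ]), array([-0.49,  0.02,  0.21]))
```

Emit:
servo_tool --rows '[{"dx": 1.0,"dy": 4.6,"dz": 0.5,"ax": -0.5,"ay": 0.1,"az": 0.1,"fingers": 1},{"dx": 0.9,"dy": 4.6,"dz": 0.5,"ax": -0.4,"ay": 0.1,"az": 0.1,"fingers": 1},{"dx": 0.8,"dy": 4.6,"dz": 0.5,"ax": -0.3,"ay": 0.1,"az": 0,"fingers": 1}]' --force 40

```text
time_s: 18.0
eef_pos: [0.5505, 0.4159, 0.1146]
ee_rot: [2.539, -0.153, 0.315]
ft_force: [-4.3, 6.5, -4.2]
opening: 0.0005
```

Run:
```python
from h import *
R=toolR(-15)
rep(.092)
print(delta(tcp(.092,-10,0),R))
```

```text
t 18.00 F_tool [-2.7 -8.4 -1.1] |F| 8.9  a,b,h mm [35.4 -0.3  0.9] r 35.4  theta_if_contact -10.3  reaction tang -8.8  torque/34mm 9.1
(array([-0.9, -0.1,  1. ]), array([-0.54, -0.17,  0.18]))
```

Emit:
servo_tool --rows '[{"dx": 0.7,"dy": 4.7,"dz": 0.5,"ax": -0.5,"ay": 0,"az": 0.1,"fingers": 1},{"dx": 0.7,"dy": 4.7,"dz": 0.5,"ax": -0.4,"ay": 0,"az": 0.1,"fingers": 1}]' --force 40

```text
time_s: 18.25
eef_pos: [0.5506, 0.4157, 0.1148]
ee_rot: [2.54, -0.154, 0.314]
ft_force: [-3.5, 7.5, -5.1]
opening: 0.0007
```

Run:
```python
from h import *
R=toolR(-15)
rep(.092)
print(delta(tcp(.092,-10,0),R))
```

```text
t 18.25 F_tool [-1.8 -9.5 -0.7] |F| 9.7  a,b,h mm [35.4 -0.7  0.9] r 35.4  theta_if_contact -10.9  reaction tang -9.6  torque/34mm 10.1
(array([-1. , -0.5,  1. ]), array([-0.61, -0.13,  0.1 ]))
```

Emit:
servo_tool --rows '[{"dx": 0.8,"dy": 6.2,"dz": 0.5,"ax": -0.5,"ay": 0,"az": 0.1,"fingers": 1},{"dx": 0.8,"dy": 6.2,"dz": 0.5,"ax": -0.5,"ay": 0,"az": 0.1,"fingers": 1}]' --force 40

```text
time_s: 18.5
eef_pos: [0.5511, 0.4148, 0.1155]
ee_rot: [2.543, -0.154, 0.313]
ft_force: [-4.6, 9.0, -6.1]
opening: 0.0007
```

Run:
```python
from h import *
R=toolR(-15)
rep(.092)
print(delta(tcp(.092,-10,0),R))
```

```text
t 18.50 F_tool [ -2.5 -11.5  -0.8] |F| 11.8  a,b,h mm [35.3 -2.   0.9] r 35.4  theta_if_contact -13.0  reaction tang -11.7  torque/34mm 12.2
(array([-1.3, -1.7,  1. ]), array([-0.8 , -0.1 ,  0.04]))
```

Emit:
servo_tool --rows '[{"dx": 0.8,"dy": 6.6,"dz": 0.5,"ax": -0.5,"ay": 0,"az": 0.1,"fingers": 1}]' --force 40

```text
time_s: 18.62
eef_pos: [0.5511, 0.4147, 0.1156]
ee_rot: [2.547, -0.154, 0.312]
ft_force: [-4.7, 10.3, -5.7]
opening: 0.0002
```

Run:
```python
from h import *
R=toolR(-15)
rep(.092)
print(delta(tcp(.092,-10,0),R))
```

```text
t 18.62 F_tool [ -2.2 -12.4  -1.8] |F| 12.7  a,b,h mm [35.3 -2.1  0.9] r 35.3  theta_if_contact -13.2  reaction tang -12.5  torque/34mm 13.0
(array([-1.3, -1.8,  1. ]), array([-0.99, -0.08,  0.01]))
```

Emit:
servo_tool --rows '[{"dx": -3,"dy": -16,"dz": -1,"ax": -0.8,"ay": 0,"az": 0,"fingers": 1},{"dx": 0,"dy": 0,"dz": -20,"ax": 0,"ay": 0,"az": 0,"fingers": 1},{"dx": 0,"dy": 0,"dz": -45,"ax": 0,"ay": 0,"az": 0,"fingers": 1},{"dx": 0,"dy": -10,"dz": -50,"ax": 0,"ay": 0,"az": 0,"fingers": 1},{"dx": -30,"dy": -45,"dz": -20,"ax": 0,"ay": 0,"az": 0,"fingers": 1},{"dx": -30,"dy": -45,"dz": -20,"ax": 0,"ay": 0,"az": 0,"fingers": 1},{"dx": 0,"dy": 0,"dz": 0,"ax": 0,"ay": 0,"az": 0,"fingers": 1}]' --force 40

```text
time_s: 19.5
eef_pos: [0.4231, 0.5746, 0.1669]
ee_rot: [2.526, -0.156, 0.312]
ft_force: [0.6, -1.6, 0.4]
opening: 0.0004
```

Run:
```python
from h import *
s=telemetry.state();print(s["time_s"],s["eef_pos"].round(3),s["ft_force"].round(2))
f=vision.grab_frame("wrist"); np.savez("wrist10.npz",**f);levers(f)
cv2.imwrite("pics/wrist10.png",f["pixels"])
t=vision.grab_frame("top");np.savez("top10.npz",**t);a=t["pixels"][145:295,110:250];cv2.imwrite("pics/top10c.png",cv2.resize(a,None,fx=4,fy=4,interpolation=cv2.INTER_CUBIC))
```

```text
19.5 [0.423 0.575 0.167] [ 0.62 -1.6   0.41]
```

View pics/wrist10.png

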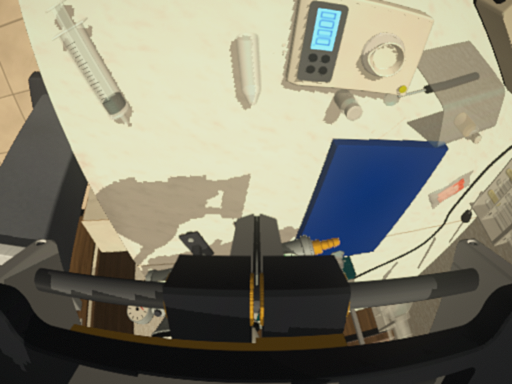

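View pics/top10c.png

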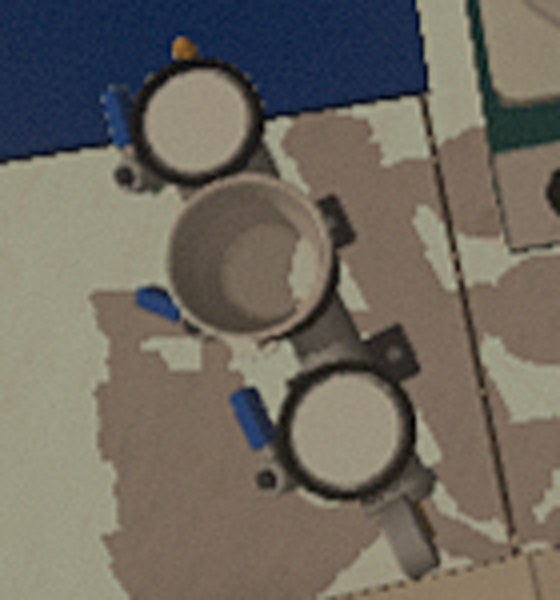

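Run:
```python
from h import *
print(delta(np.array([.39,.455,.24]),toolR(-15)))
t=load("top10.npz");t0=load("top0.npz")
for f in (t0,t):
    hsv=cv2.cvtColor(f["pixels"],cv2.COLOR_BGR2HSV);W=cloud(f);m=np.zeros(hsv.shape[:2],bool);m[145:295,110:250]=1
    bl=(m&(hsv[...,0]>98)&(hsv[...,0]<128)&(hsv[...,1]>100)&(W[...,2]>0.07)).astype(np.uint8)
    k,lab,st,cen=cv2.connectedComponentsWithStats(bl)
    for i in range(1,k):
        if st[i,4]<15: continue
        uv=np.argwhere(lab==i)[:,::-1];P0=piv(0)+N*.006;q=[]
        for p in uv:
            o,d=ray(f,p);q.append(o+d*((P0-o)@N)/(d@N)-piv(0))
        q=np.array(q);ab=np.stack([q@YM,q@D],-1);c=ab.mean(0);v=np.linalg.svd(ab-c,full_matrices=False)[2][0];v=v*np.sign(v[0])
        yo=min([.092,0,-.092],key=lambda y:abs(c[0]-y-.028))
        print("blue",cen[i].round(0),st[i,4],"yo",yo,"dir",np.degrees(np.arctan2(v[1],v[0])).round(1),"piv",np.degrees(np.arctan2(c[1],c[0]-yo)).round(1),((c-[yo,0])*1000).round(1))
    for nm,lo,hi,col,z in [("frit",.152,.164,(hsv[...,1]<70)&(hsv[...,2]>110),.159),("cruc",.203,.22,hsv[...,2]>60,.212)]:
        mm=(m&(W[...,2]>lo)&(W[...,2]<hi)&col).astype(np.uint8);k,lab,st,cen=cv2.connectedComponentsWithStats(mm)
        for i in range(1,k):
            if st[i,4]>200: print(nm,st[i,4],W[lab==i].mean(0).round(4))
```

```text
(array([-58. , 129.3,  -8.5]), array([ 0.3 , -0.19, -0.3 ]))
blue [133. 184.] 57 yo 0.092 dir 48.6 piv 43.9 [25.4 24.4]
blue [149. 224.] 50 yo 0 dir 63.2 piv 57.4 [18.9 29.5]
blue [168. 256.] 61 yo -0.092 dir 41.8 piv 35.9 [27.9 20.2]
frit 510 [0.5559 0.3579 0.1588]
frit 380 [0.478  0.3108 0.1568]
frit 583 [0.3968 0.2658 0.1588]
cruc 343 [0.4798 0.317  0.2097]
blue [139. 173.] 75 yo 0.092 dir -23.5 piv -13.3 [34.9 -8.3]
blue [149. 220.] 53 yo 0 dir 43.7 piv 44.0 [26.  25.1]
blue [173. 249.] 81 yo -0.092 dir -2.9 piv -4.0 [34.6 -2.4]
frit 512 [0.5558 0.3579 0.1588]
frit 390 [0.478  0.3106 0.1569]
frit 585 [0.3968 0.2657 0.1588]
cruc 344 [0.48   0.3168 0.2096]
```

Emit:
servo_tool --rows '[{"dx": -10,"dy": 20,"dz": -40,"ax": 0,"ay": 0,"az": 0,"fingers": 1},{"dx": -24,"dy": 40,"dz": 0,"ax": 0,"ay": 0,"az": 0,"fingers": 1},{"dx": -24,"dy": 40,"dz": 0,"ax": 0,"ay": 0,"az": 0,"fingers": 1},{"dx": 0,"dy": 0,"dz": 0,"ax": 0,"ay": 0,"az": 0,"fingers": 1},{"dx": 0,"dy": 0,"dz": 0,"ax": 0,"ay": 0,"az": 0,"fingers": 1}]' --force 40

```text
time_s: 20.23
eef_pos: [0.3816, 0.488, 0.2525]
ee_rot: [2.52, -0.164, 0.3]
ft_force: [0.0, 0.0, 0.9]
opening: 0.0005
```

Run:
```python
from h import *
s=telemetry.state();print(s["time_s"],s["eef_pos"].round(3),s["ft_force"].round(2),abs(s["dq"]).max())
f=vision.grab_frame("wrist"); np.savez("wrist11.npz",**f);levers(f)
a=f["pixels"][110:270,90:420]; cv2.imwrite("pics/wrist11c.png",cv2.resize(a,None,fx=2.4,fy=2.4,interpolation=cv2.INTER_CUBIC))
```

```text
20.225 [0.382 0.488 0.253] [0.03 0.01 0.92] 0.02384261429437994
px [393. 119.] n 10707 c(a-yo,b)mm 102.4 66.6 dir 42.1 from pivot 33.0 size 218.9 143.7
px [275. 186.] n 232 c(a-yo,b)mm 24.5 24.0 dir 45.8 from pivot 44.4 size 33.1 11.5
px [218. 220.] n 216 c(a-yo,b)mm 34.2 -0.5 dir 1.4 from pivot -0.8 size 11.9 33.1
```

View pics/wrist11c.png

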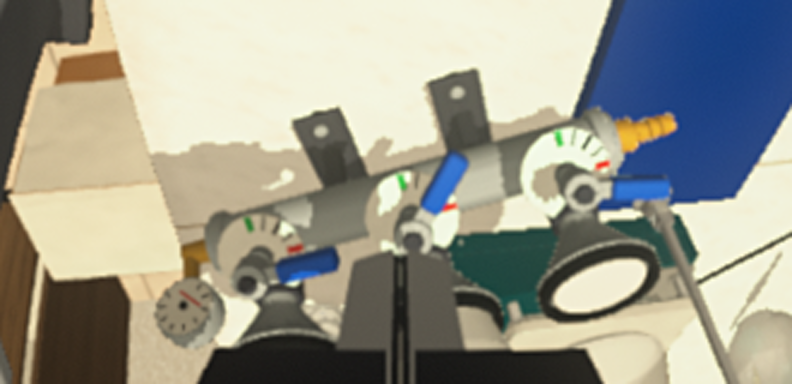

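Run:
```python
from cell import hand_in, telemetry
s=telemetry.state();print(s["ft_force"].round(2),abs(s["dq"]).max())
print(hand_in())
```

```text
[-0.45  0.   -0.33] 0.018374541443501886
the job is handed in; nothing more can be done
None
```

I set all three valves and handed the job in at about 20 s of robot time; `hand_in` gives no verdict. I pushed each lever clockwise with the closed fingertips.

- **Middle valve (crucible):** turned from about 59° to half open. The last checks read 45.8° and 44.4° from the wrist camera, and 43.7° and 44.0° from the top camera, so all are within 4.5° of 45°.
- **Right valve:** the lever turned freely at about 7–8 N until it met its seat near the red mark. I pressed to about 13 N, which I estimate squeezes the seat by 0.05–0.07 rad. It rests at about 0°; the top camera put it 3–4° further shut.
- **Left valve:** the seat came only past the red mark, at about −10°. I pressed to about 13 N, an estimated squeeze of 0.05–0.06 rad. It rests at about −13° by the top camera's pivot reading. The direction reading of −23.5° is unreliable because the blue pad lies behind the lever.

The squeeze values come from the measured force and lever travel, since the cameras cannot see the seats. I did not press either seat again after releasing it.

In the last top view the crucible and both filter plates were within 1 mm of where they started. I did not measure the bottles and jars again, but the arm felt no contact near them. At hand-in the arm was clear of everything and reading under 1 N.

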